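Roll the chocolate sphere along the display wall onto its ring

TASK

Take the top brass ring from the spring-loaded caddy and lay it flat in the square well at the end of the display deck. Then reach in under the glass shelf and push the chocolate sphere slowly along the steel back wall, keeping it on the deck and close to the wall all the way and not letting it shoot ahead, until it settles in the ring's hole. Leave the other rings in the caddy and do not disturb the jar, the ramekin or the tin.

Things in the scene. Friction and masses are not known exactly. Their poses are not given: they have to be found in the camera images.
- deck: Fixed white display deck, flat top 24.5 mm above the table. Origin on its underside, at table height. Its y runs along the lane towards the well, its x from the robot's side towards the back wall, which stands along the lane. It spans x -65 to +135, y -230 to +243 mm. Its near edge and its -y end have no lip: the sphere can roll off.
- wall (a point): Point on the face of the steel back wall, at deck x +49, y 0, z 66.5 mm (its top edge); the wall is 10 mm thick and runs the deck's whole length. A steel end stop of the same height closes the lane: its face is at deck y +232, from x -65 to +49 mm. Axes as the deck's.
- shelf_edge (a point): Front lower edge of the fixed clear glass shelf over the lane, at deck x -2, y -90, z 129.5 mm. The glass spans deck x -2 to +135, y -235 to +55, 8 mm thick; an aluminium lamp profile on its front edge (x -2 to +8) rises to z 167.5 mm. An upright tool cannot get behind the sphere; one leaning 40 to 45 degrees, reaching in from the robot's side, can.
- well (a point): Centre of the mouth of the square well in the deck (at deck x 0, y +170, z 24.5 mm): 70 x 70 mm, 12.5 mm deep, black rubber floor. Axes as the deck's. Open to above. Its centre is 49 mm from the back wall's face and 62 mm from the end stop's: gripper fingers have room along deck y, not along deck x.
- ball: Loose hollow chocolate sphere, brown with cream dots, 90 mm diameter, 120 to 210 g, smooth (friction about 0.35), too wide to grasp; origin at its centre. Starts on the deck under the shelf, 1 to 4 mm from the wall, at deck y -170 to -60 mm. Against the wall its centre is at deck x +4, z 69.5 mm. Settled in the ring it sinks to z 65 mm, about over the well's centre.
- ring_top: Loose eight-sided brass ring, top of the stack: 60 mm across its flats (two face caddy +-x, two +-y), 38 mm hole, 12 mm thick, 60 g; origin at the centre of its underside. Its top starts 58 mm above the table. It goes into the well with 5 mm to spare all round and then lies 0.5 mm below the deck's top. Grip two flats by the upper half and let go with the lower half in the well.
- ring_middle: Second brass ring, the same shape, directly below the top one; rises 12 mm when that is taken.
- ring_bottom: Third brass ring, the same shape, at the bottom of the stack.
- caddy: Fixed self-levelling ring caddy; origin at the centre of its underside. Black base 100 x 100 x 10 mm; four steel posts of 8 mm diameter at x, y = +-26.5 mm, up to 62 mm high, hold the stack. Fingers fit between the posts on its x or its y axis. The rings stand on a platform on a soft spring (about 49 N/m: it rises one ring thickness for each ring taken).
- jar: Bystander: amber glass jar with white cap, 60 mm diameter, 75 mm high; origin under its centre.
- ramekin: Bystander: white ceramic ramekin, 68 mm diameter, 45 mm high; origin under its centre.
- tin: Bystander: green tin, 52 mm diameter, 50 mm high, standing on the deck behind the back wall, near the well; origin under its centre.
Mind the look-alikes: they are no part of the job. Leave any purple or turquoise look-alike of the ball alone. What is shaped like the ring_top but green is not meant.

How it is judged:
By the outcome, as a careful person would: the job done as asked, in the order asked, and still so for the second after the job is handed in, with the robot touching nothing.
It also fails if it takes over 67 s, if anything falls off the work surface, if the arm or the gripper's body presses on something with over 40 N, if the wrist force passes 120 N, or if a joint passes its speed limit or range.

ROBOT

A 7-joint arm with a two-finger parallel gripper is mounted at the origin on the work surface. World frame = base frame: x ahead of the robot, y to its left, z up, the work surface at z = 0. Lengths are in mm, angles in rad, forces in N, time in s.
With the tool pointing down it reaches from about 400 to 875 mm from the base axis. Payload 4.4 kg.
Tool frame: the origin (TCP) lies midway between the tips of the shut fingers; the grasp point (between the pads) lies 19 mm behind it (ctrl.pinch_z is the distance from the TCP to the grasp point, in mm); z points along the fingers, y is the line along which they close (so a half turn about z gives the same grasp; the last joint's range is limited). The gripper opens to 85 mm and grips with 20 to 120 N. Pads are 22 mm wide; open, the fingers measure 114 mm over their backs; the gripper's body (76 mm by 85 mm) begins 54 mm behind the grasp point. The pads swing forward as they close: fully open they stand 13 mm farther back than shut.
Start: joints at [1.141, 0.628, 0.038, 1.517, -0.027, 0.996, -0.02], TCP at [231.316, -607.462, 231.313] pointing down, gripper open.
Joint ranges: [-3.06, 3.06], [-0.37, 2.12], [-1.25, 1.32], [0.18, 2.47], [-1.1, 4.24], [0.23, 1.98], [-2.94, 2.94]. Speed limits (rad/s): [2.57, 2.57, 3.14, 3.14, 3.14, 3.14, 3.14].

INTERFACE

Orientations are given as [roll, pitch, yaw] about the fixed x, y, z axes, in that order (R = Rz(yaw) Ry(pitch) Rx(roll)).
In Python, from cell import read_state, cams, order, ctrl gives the robot as it stands.
- The arm moves only by the tool move_arm, never from a script. Its argument "targets" is text: rows parted by semicolons, each of 7 numbers parted by spaces: the gripper's target within -1 to 1 (fully open at 1, half-way at 0, shut at -1), then the shift along the tool's x, y, z in cm, then the turn, a rotation vector about the tool's x, y, z in degrees. A call has 1 to 5 rows; each row shifts and turns the commanded pose from where the row before left it, along the tool's axes as they then stand; what a row does not reach is not made up. A row lasts 1/12 s, in which the tool goes at most 41.7 mm and 7.16 degrees, less where a joint would pass 70% of its speed; a pose out of reach is approached as far as the arm can. A call with a gripper value outside its range is refused whole. The fingers move at their own pace and stop on an object; the grip force is fixed at half the most. Time passes only in rows, so rows that do not move let the fingers close. It gives the time, the measured TCP pose, the force, the opening and the grip force at its end, in the units of the state.
- read_state(): the state, without advancing time (a new reading comes with each control period).
- cams.get_image(name): name is "scene" or "top" or "wrist"; returns a dict with "color" (384x512x3 uint8, red, green, blue), "fovy" (degrees; the focal length in pixels is half the picture's height over the tangent of half this angle, whatever the lens; pixels are square), "cx", "cy" (the principal point, pixels), "rvec" (rotation vector, rad) and "tvec" (3), from world to camera coordinates, as OpenCV has them. Camera axes: x right, y down, z forward; pixel columns grow to the right and rows downward; lengths in mm; the calibration is good to about 2 mm. A picture is of the moment at which its call begins. There is no depth.
- order.finish_job(): hands the job in; it is judged then, once.
The state is a dict: "clock": time; "qpos": joint angles; "qd": joint speeds; "tau": joint torques, N m; "eef_pos": TCP position; "tool_rot": TCP orientation; "force": force on the tool from outside, world axes, zero at the start; "torque": the same for the moment, N m; "width": finger opening in mm; "gripper_force": force on a finger pad.
Only numpy, scipy, OpenCV 4.12 (cv2) and the standard library are available. Lean on these libraries where they do the work, as an engineer would, in place of code of your own. Each camera call takes 0.05 s, during which the arm holds its last target. There are 200 camera calls.

## Working session

There is one attempt and no reset: what is moved stays moved. The work goes in short steps, Python scripts to look and compute and a tool call to move; the robot and the scene stay as the last step left them, time stands still between calls to the robot, and variables do not carry over. Pictures are saved under pics/ and viewed, at most 10 in all, crops included, and the job is handed in when it is done.

Besides the shell and the picture viewer there is one more tool, called after "Request:" as a command line: name --argument value ..., lists and objects as JSON in quotes. move_arm: Moves the arm, as the interface text tells. Its arguments: {"type":"object","properties":{"targets":{"type":"string"}},"required":["targets"]}

```bash
ls; mkdir -p pics
python3 - <<'E'
from cell import read_state,cams
import cv2,numpy as np
s=read_state();print(s['clock'],s['eef_pos'],s['tool_rot'],s['width'])
for n in("scene","top"):
    im=cams.get_image(n);cv2.imwrite(f'pics/{n}0.png',im['color'][:,:,::-1]);np.save(f'pics/{n}0.npy',im,allow_pickle=True)
    print(n,im['fovy'],im['cx'],im['cy'],im['rvec'],im['tvec'])
a=[cv2.imread(f'pics/{n}0.png') for n in("scene","top")]
E
```

```text
pics
0.0 [ 231.11184218 -606.84690896  230.38930516] [-3.13966541e+00  1.04877579e-05  3.63875652e-01] 85.47435507621648
scene 50.20731553901666 258.33958677415865 190.28600002186727 [ 2.04116532  0.68178983 -0.38152966] [-391.44479579  -96.39746346 1369.69300602]
top 54.170479441720694 261.07176873560815 192.22996825621945 [ 2.22085973 -2.15624968  0.06561663] [-66.1186757  564.6622008  920.28427301]
```

View pics/scene0.png

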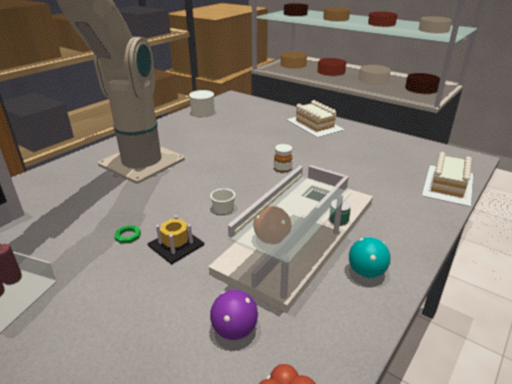

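View pics/top0.png

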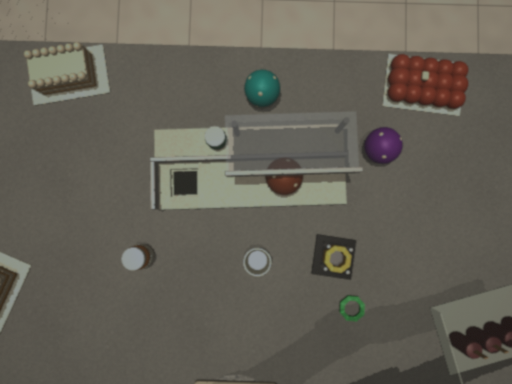

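The top view shows the wanted brass ring at (338,260) on its caddy, with the green look-alike ring at (352,308). The brown ball is at (285,176), with look-alikes in purple (383,145) and turquoise (262,88). The well is at (185,183), tin (215,137), jar (134,258) and ramekin (258,261).

```bash
cat > h.py <<'E'
import numpy as np,cv2
from cell import read_state,cams
def K(im):
    f=im['color'].shape[0]/2/np.tan(np.radians(im['fovy'])/2)
    return np.array([[f,0,im['cx']],[0,f,im['cy']],[0,0,1.]])
def grab(n,name=None):
    im=cams.get_image(n)
    if name: cv2.imwrite('pics/'+name,im['color'][:,:,::-1])
    return im
def ray(im,uv):
    R=cv2.Rodrigues(np.array(im['rvec'],float))[0]
    c=-R.T@np.array(im['tvec'],float)
    d=R.T@np.linalg.inv(K(im))@np.r_[uv,1.]
    return c,d/np.linalg.norm(d)
def onz(im,uv,z):
    c,d=ray(im,uv);return c+d*(z-c[2])/d[2]
def proj(im,P):
    return cv2.projectPoints(np.array(P,float).reshape(-1,3),np.array(im['rvec'],float),np.array(im['tvec'],float),K(im),None)[0].reshape(-1,2)
def two(a,ua,b,ub):
    c1,d1=ray(a,ua);c2,d2=ray(b,ub)
    A=np.c_[d1,-d2];t=np.linalg.lstsq(A,c2-c1,rcond=None)[0]
    p,q=c1+d1*t[0],c2+d2*t[1];return (p+q)/2,np.linalg.norm(p-q)
def blob(im,lo,hi,roi=None):
    h=cv2.cvtColor(im['color'],cv2.COLOR_RGB2HSV);m=cv2.inRange(h,np.array(lo),np.array(hi))
    if roi: z=np.zeros_like(m);x0,y0,x1,y1=roi;z[y0:y1,x0:x1]=m[y0:y1,x0:x1];m=z
    cs=cv2.findContours(m,cv2.RETR_EXTERNAL,cv2.CHAIN_APPROX_NONE)[0]
    return max(cs,key=cv2.contourArea) if cs else None,m
E
python3 - <<'E'
from h import *
T=np.load('pics/top0.npy',allow_pickle=True).item();S=np.load('pics/scene0.npy',allow_pickle=True).item()
print('cam',ray(T,(256,192))[0],ray(S,(256,192))[0])
for n,im,roi in(('T',T,(320,240,360,280)),('S',S,(155,215,195,250))):
    c,m=blob(im,(18,120,80),(32,255,255),roi)
    print(n,'ring',cv2.contourArea(c),cv2.minEnclosingCircle(c),onz(im,cv2.minEnclosingCircle(c)[0],56))
c,m=blob(T,(0,90,20),(15,255,200),(260,150,310,200));print('ballT',cv2.minEnclosingCircle(c),onz(T,cv2.minEnclosingCircle(c)[0],69.5))
# well dark
g=cv2.cvtColor(T['color'],cv2.COLOR_RGB2GRAY)
# crops
t=cv2.resize(T['color'][105:285,140:370],None,fx=3.4,fy=3.4,interpolation=cv2.INTER_CUBIC)
cv2.imwrite('pics/crop1.png',cv2.convertScaleAbs(t[:600,:,::-1],alpha=1.4))
E
```

```text
cam [508.17864865 -52.33548615 953.49550675] [1044.24996698 -732.52668661  641.50377218]
T ring 537.0 ((337.3150634765625, 258.5479431152344), 13.947737693786621) [ 411.98863965 -234.69839866   56.        ]
S ring 512.5 ((174.0, 232.59524536132812), 14.760799407958984) [ 432.48275688 -248.210122     56.        ]
ballT ((284.0, 179.0), 17.262775421142578) [ 596.05743175 -102.84080118   69.5       ]
```

View pics/crop1.png

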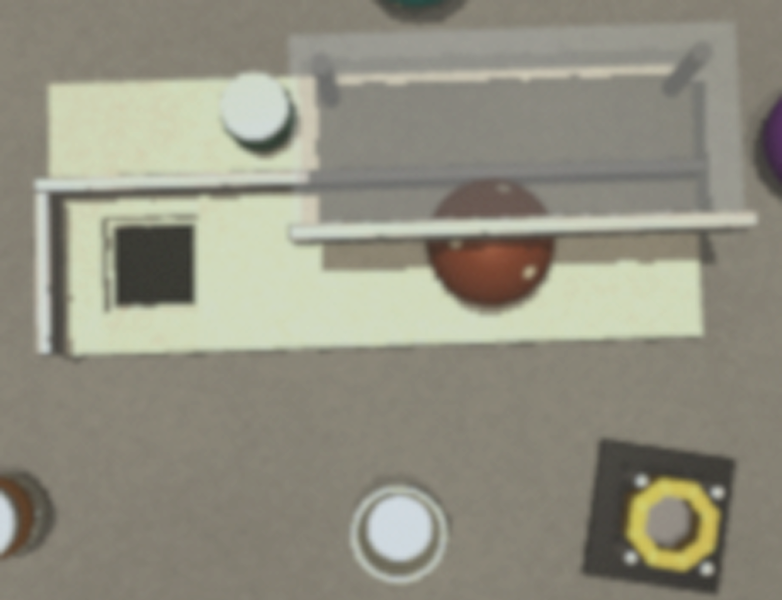

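The crop confirms the choice: a yellow eight-sided ring stands on the black caddy, with four post tops at crop (641,481), (718,492), (631,557) and (707,568). The deck's near edge runs from (75,355) to (703,335), and the well outline goes from (105,218) to (198,310).

Run:
```python
from h import *
T=np.load('pics/top0.npy',allow_pickle=True).item()
S=np.load('pics/scene0.npy',allow_pickle=True).item()
u=lambda p:np.array(p)/3.4+[140,105]-.35
P=np.array([onz(T,u(p),62) for p in((641,481),(718,492),(631,557),(707,568))])
c=P.mean(0);print('caddy',c,[np.linalg.norm(P[i]-P[j]) for i,j in((0,1),(0,2),(3,1),(3,2))])
e=(P[0]-P[1])+(P[2]-P[3]);print('caddy y-axis dir deg',np.degrees(np.arctan2(-e[0],e[1])))
c_,m=blob(T,(18,120,80),(32,255,255),(320,240,360,280));print('ring z58',onz(T,cv2.minEnclosingCircle(c_)[0],58), 'diam', cv2.minEnclosingCircle(c_)[1]*2)
pts={k:onz(T,u(p),z)for k,p,z in(('n1',(75,355),24.5),('n-',(703,335),24.5),('far+',(48,85),24.5),('w1',(60,189),66.5),('w2',(300,182),66.5),
 ('a',(105,218),24.5),('b',(197,216),24.5),('d',(107,312),24.5),('stop1',(51,200),66.5),('stop2',(51,350),66.5))}
for k,v in pts.items():print(k,v.round(1))
d=pts['n1']-pts['n-'];a=np.arctan2(-d[0],d[1]);print('deck yaw deg',np.degrees(a))
R=np.array([[np.cos(a),-np.sin(a)],[np.sin(a),np.cos(a)]])
o=pts['n-'][:2]-R@[-65,-230];print('o from corner',o)
for k,xy in(('n1',(-65,None)),('far+',(135,243)),('w1',(49,None)),('w2',(49,None)),('a',(35,205)),('b',(35,135)),('d',(-35,205)),('stop1',(None,232)),('stop2',(None,232))):
    print(k,(R.T@(pts[k][:2]-o)).round(1),xy)
ball=onz(T,u((491,244)),69.5);print('ball',ball,R.T@(ball[:2]-o))
B=[R@np.array(q[:2])+o for q in((0,170),(49,0),(-2,-90))];print('well',B[0])
pp=[[*(R@np.array([x,y])+o),z] for x,y,z in((-65,-230,24.5),(135,-230,24.5),(-65,243,24.5),(35,205,24.5),(35,135,24.5),(-2,-235,129.5))]
print('scene proj',proj(S,pp).round(0).tolist(),proj(S,[[*c[:2],62]]))
```

```text
caddy [ 411.87032554 -235.00494739   62.        ] [np.float64(53.797312808729984), np.float64(52.676827907745604), np.float64(52.75080279987382), np.float64(52.91787661211051)]
caddy y-axis dir deg -6.424510694358992
ring z58 [ 412.20299172 -234.29201687   58.        ] diam 27.895475387573242
n1 [517.  195.   24.5]
n- [ 545.  -261.3   24.5]
far+ [715.1 224.   24.5]
w1 [632.3 199.6  66.5]
w2 [642.2  31.8  66.5]
a [617.8 177.6  24.5]
b [621.2 110.3  24.5]
d [549.  173.1  24.5]
stop1 [624.4 205.6  66.5]
stop2 [519.6 200.6  66.5]
deck yaw deg 3.5152271884980015
o from corner [595.80272513 -27.74211267]
n1 [-65.  227.1] (-65, None)
far+ [134.5 244. ] (135, 243)
w1 [ 50.4 224.7] (49, None)
w2 [49.9 56.6] (49, None)
a [ 34.5 203.6] (35, 205)
b [ 33.9 136.2] (35, 135)
d [-34.4 203.3] (-35, 205)
stop1 [ 42.8 231.1] (None, 232)
stop2 [-62.1 232.6] (None, 232)
ball [ 602.19959932 -102.82862388   69.5       ] [  1.78099892 -75.33745555]
well [585.37937807 141.9380389 ]
scene proj [[207.0, 266.0], [285.0, 304.0], [307.0, 176.0], [332.0, 191.0], [321.0, 203.0], [226.0, 239.0]] [[171.81112455 224.58640486]]
```

```bash
cat >> h.py <<'E'
from scipy.spatial.transform import Rotation as Ro
def dR(deg): a=np.radians(deg);return np.array([[np.cos(a),-np.sin(a)],[np.sin(a),np.cos(a)]])
O=np.array([595.8,-27.7]);YAW=3.5
def deck(x,y,z): return np.r_[O+dR(YAW)@[x,y],z]
def todeck(p): return np.r_[dR(YAW).T@(np.array(p[:2])-O),p[2]]
def go(pos,R=None):
    "total shift (cm, present tool axes) and turn (deg rotvec, tool axes) to target; R: Rotation"
    s=read_state();R0=Ro.from_euler('xyz',s['tool_rot']);p=np.array(s['eef_pos'])
    R=R or R0
    sh=R0.inv().apply(np.array(pos)-p)/10;tu=(R0.inv()*R).as_rotvec(degrees=True)
    print('t',round(s['clock'],2),'pos',p.round(1),'shift cm',sh.round(2),np.linalg.norm(sh).round(2),'turn',tu.round(2),'F',np.array(s['force']).round(1),'w',round(s['width'],1))
def down(yaw): return Ro.from_euler('xyz',[180,0,yaw],degrees=True)
E
python3 - <<'E'
from h import *
go([412,-234.7,140],down(-6.4))
E
```

```text
t 0.1 pos [ 231.1 -607.   230.5] shift cm [ 30.15 -28.34   9.09] 42.37 turn [-9.000e-02  2.000e-02  2.724e+01] F [0.4 0.6 0.3] w 85.4
```

Request:
move_arm --targets "1 2.74 -2.58 0.82 0 0 0;1 2.74 -2.58 0.82 0 0 0;1 2.74 -2.58 0.82 0 0 0;1 2.74 -2.58 0.82 0 0 0;1 2.74 -2.58 0.82 0 0 0"

```text
clock: 0.52
eef_pos: [313.7, -436.3, 189.7]
tool_rot: [-3.141, -0.0, 0.363]
force: [0.6, -0.4, -0.5]
width: 85.4
gripper_force: 0.0
```

Request:
move_arm --targets "1 2.74 -2.58 0.82 0 0 0;1 2.74 -2.58 0.82 0 0 0;1 2.74 -2.58 0.82 0 0 0;1 2.74 -2.58 0.82 0 0 0;1 2.74 -2.58 0.82 0 0 0"

```text
clock: 0.93
eef_pos: [395.9, -267.1, 148.9]
tool_rot: [-3.141, 0.0, 0.363]
force: [1.0, -1.1, 0.7]
width: 85.5
gripper_force: 0.0
```

Request:
move_arm --targets "1 2.74 -2.58 0.82 0 0 0;1 0 0 0 0 0 6.8;1 0 0 0 0 0 6.8;1 0 0 0 0 0 6.8;1 0 0 0 0 0 6.8"

```text
clock: 1.35
eef_pos: [412.0, -234.5, 140.9]
tool_rot: [-3.141, 0.001, -0.116]
force: [-0.7, -0.1, 1.0]
width: 85.1
gripper_force: 0.0
```

Request:
move_arm --targets "1 0 0 0 0 0 0;1 0 0 0 0 0 0"

```text
clock: 1.52
eef_pos: [411.9, -234.8, 140.9]
tool_rot: [3.141, 0.001, -0.107]
force: [0.7, -0.3, -0.4]
width: 85.4
gripper_force: 0.0
```

Run:
```python
from h import *
go([412,-234.7,140],down(-6.4))
W=grab('wrist');cv2.imwrite('pics/w1.png',W['color'][:,:,::-1])
c_,m=blob(W,(18,120,60),(34,255,255));print(cv2.contourArea(c_),cv2.minEnclosingCircle(c_));print(onz(W,cv2.minEnclosingCircle(c_)[0],58), ray(W,(256,192)))
```

```text
t 1.52 pos [ 411.9 -234.8  140.9] shift cm [ 0.   -0.01  0.09] 0.1 turn [0.01 0.03 0.24] F [ 0.7 -0.3 -0.4] w 85.4
4029.0 ((259.1556396484375, 195.44456481933594), 38.74642562866211)
[ 417.44234462 -235.48465319   58.        ] (array([ 496.0552884 , -244.59916073,  285.17885494]), array([-0.31387218,  0.04794172, -0.9482541 ]))
```

View pics/w1.png

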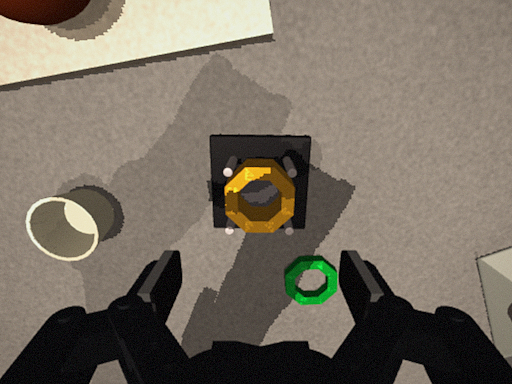

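Wrist view: brass ring at (260,196) between posts at (228,172), (291,172), (229,230) and (289,230). The green ring is well off at (311,280).

Run:
```python
from h import *
W=grab('wrist')
P=np.array([onz(W,p,62) for p in((228,172),(291,172),(229,230),(289,230))]);print(P.round(1),P.mean(0))
e=P[0]-P[1]+P[2]-P[3];print(np.degrees(np.arctan2(-e[0],e[1])))
```

```text
[[ 442.  -212.3   62. ]
 [ 436.5 -264.1   62. ]
 [ 389.3 -205.5   62. ]
 [ 383.7 -258.6   62. ]] [ 412.85575863 -235.1203668    62.        ]
-6.0720853954972185
```

Request:
move_arm --targets "1 0.05 0 2.5 0 0 0;1 0 0 2.5 0 0 0;1 0 0 2 0 0 0;1 0 0 1.4 0 0 0;1 0 0 1 0 0 0"

```text
clock: 2.03
eef_pos: [411.9, -234.8, 45.7]
tool_rot: [-3.14, 0.001, -0.11]
force: [0.5, 0.0, -0.0]
width: 85.6
gripper_force: 0.0
```

Request:
move_arm --targets "1 0 0 0 0 0 0;0.6 0 0 0 0 0 0;0.3 0 0 0 0 0 0;-0.2 0 0 0 0 0 0;-1 0 0 0 0 0 0"

```text
clock: 2.45
eef_pos: [413.1, -235.4, 48.0]
tool_rot: [3.141, -0.002, -0.111]
force: [-0.0, 0.1, -0.7]
width: 56.9
gripper_force: 63.7
```

Request:
move_arm --targets "-1 0 0 0 0 0 0;-1 0 0 0 0 0 0;-1 0 0 0 0 0 0;-1 0 0 0 0 0 0"

```text
clock: 2.78
eef_pos: [412.7, -235.1, 47.3]
tool_rot: [3.141, -0.001, -0.111]
force: [0.0, -0.9, -0.6]
width: 57.6
gripper_force: 63.7
```

Request:
move_arm --targets "-1 0 0 -0.8 0 0 0;-1 0 0 -1.5 0 0 0;-1 0 0 -2.5 0 0 0;-1 0 0 -3 0 0 0;-1 0 0 -2.2 0 0 0"

```text
clock: 3.2
eef_pos: [412.3, -235.1, 149.2]
tool_rot: [3.142, -0.0, -0.111]
force: [0.6, 0.4, 0.2]
width: 57.2
gripper_force: 64.1
```

Run:
```python
from h import *
W=grab('wrist');S=grab('scene')
a=W['color'][140:384,80:432];b=cv2.resize(S['color'][180:270,100:230],None,fx=2.7,fy=2.71)
cv2.imwrite('pics/g1.png',np.hstack([a,b[:244]])[:,:,::-1])
go(deck(0,170,100),down(3.5))
```

```text
t 3.3 pos [ 414.3 -236.1  150.6] shift cm [ 12.78 -39.48   5.05] 41.81 turn [ 0.16 -0.35 -9.86] F [ 0.5 -0.9 -0.8] w 57.5
```

View pics/g1.png

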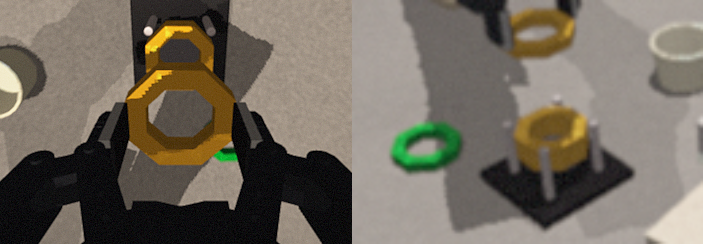

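The gripper holds one ring level by its upper part, and two rings remain in the caddy.

Request:
move_arm --targets "-1 0.16 -3.8 0.2 0 0 0;-1 0.16 -3.8 0.2 0 0 0;-1 0.16 -3.8 0.2 0 0 0;-1 0.16 -3.8 0.2 0 0 0;-1 0.16 -3.8 0.2 0 0 0"

```text
clock: 3.72
eef_pos: [440.7, -45.4, 136.7]
tool_rot: [-3.142, 0.001, -0.112]
force: [0.5, 0.2, -0.5]
width: 57.4
gripper_force: 64.1
```

Request:
move_arm --targets "-1 0.16 -3.8 0.2 0 0 0;-1 0.16 -3.8 0.2 0 0 0;-1 0.16 -3.8 0.2 0 0 0;-1 0.16 -3.8 0.2 0 0 0;-1 0.16 -3.8 0.2 0 0 0"

```text
clock: 4.13
eef_pos: [469.6, 142.7, 126.5]
tool_rot: [3.141, 0.002, -0.111]
force: [1.2, -0.3, -0.7]
width: 57.7
gripper_force: 64.1
```

Request:
move_arm --targets "-1 0 0 0 0 0 -4.9;-1 0 0 0 0 0 -4.9;-1 0 0 0 0 0 0"

```text
clock: 4.38
eef_pos: [469.5, 141.8, 126.5]
tool_rot: [3.141, 0.002, 0.065]
force: [-0.2, -0.1, -0.8]
width: 57.3
gripper_force: 64.2
```

Run:
```python
from h import *
go(deck(0,170,90),down(3.5))
```

```text
t 4.38 pos [469.5 141.8 126.5] shift cm [11.58  0.73  3.63] 12.15 turn [0.01 0.1  0.21] F [-0.2 -0.1 -0.8] w 57.3
```

Request:
move_arm --targets "-1 3 0.2 1 0 0 0;-1 3 0.2 1 0 0 0;-1 3 0.2 1 0 0 0;-1 2.6 0.1 0.5 0 0 0;-1 0 0 0 0 0 0"

```text
clock: 4.8
eef_pos: [591.6, 139.2, 90.8]
tool_rot: [3.14, -0.004, 0.055]
force: [1.1, -0.0, -0.4]
width: 57.5
gripper_force: 64.2
```

Run:
```python
from h import *
T=grab('top');W=grab('wrist')
go(deck(0,170,20.5),down(3.5))
a=W['color'][60:384,60:452];b=cv2.resize(T['color'][125:230,130:262],None,fx=3.086,fy=3.086)
cv2.imwrite('pics/p1.png',np.hstack([a,b[:324]])[:,:,::-1])
# predicted well corners & ring hole centre in wrist
print(proj(W,[deck(x,y,24.5) for x,y in((35,205),(35,135),(-35,135),(-35,205))])-[60,60])
np.save('pics/W2.npy',W,allow_pickle=True)
```

```text
t 4.9 pos [586.2 139.6  91.1] shift cm [-0.05 -0.25  7.06] 7.07 turn [ 0.04  0.12 -0.26] F [ 0.8  0.3 -0.8] w 57.8
[[149.99721755 110.1869299 ]
 [239.8691834  109.80255985]
 [236.39989194 189.04821751]
 [155.11559357 189.37847162]]
```

View pics/p1.png

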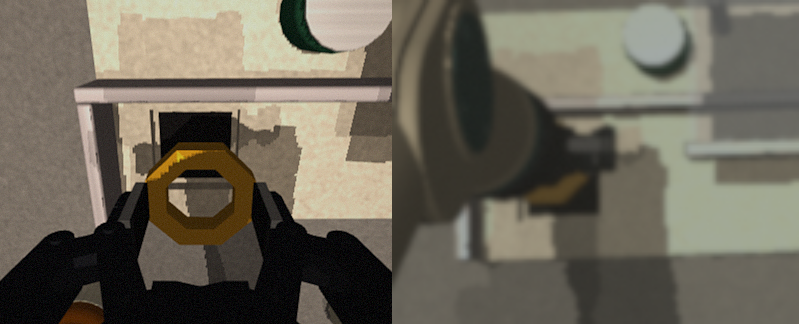

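Request:
move_arm --targets "-1 -0.05 -0.2 2 0 0 0;-1 0 0 2 0 0 0;-1 0 0 1.5 0 0 0;-1 0 0 0.5 0 0 0;-1 0 0 0 0 0 0"

```text
clock: 5.32
eef_pos: [583.7, 142.3, 31.1]
tool_rot: [3.141, 0.004, 0.059]
force: [-0.2, 0.5, -0.3]
width: 57.8
gripper_force: 64.2
```

Run:
```python
from h import *
go(deck(0,170,20.5),down(3.5))
```

```text
t 5.32 pos [583.7 142.3  31.1] shift cm [0.17 0.05 1.06] 1.07 turn [ 0.03  0.23 -0.11] F [-0.2  0.5 -0.3] w 57.8
```

Request:
move_arm --targets "-1 0.1 0 0.3 0 0 0;-1 0 0 0.3 0 0 0;-1 0 0 0.3 0 0 0;-1 0 0 0.1 0 0 0;-1 0 0 0 0 0 0"

```text
clock: 5.73
eef_pos: [587.0, 142.9, 22.2]
tool_rot: [-3.142, -0.0, 0.06]
force: [0.0, -0.0, -0.9]
width: 57.6
gripper_force: 64.2
```

Request:
move_arm --targets "-1 0 0 0.15 0 0 0;-1 0 0 0 0 0 0;0.5 0 0 0 0 0 0;0.8 0 0 0 0 0 0;0.8 0 0 0 0 0 0"

```text
clock: 6.15
eef_pos: [587.2, 142.9, 20.8]
tool_rot: [-3.142, -0.0, 0.06]
force: [-0.3, -0.3, -1.0]
width: 77.2
gripper_force: 0.0
```

Request:
move_arm --targets "0.8 0 0 0 0 0 0;0.8 0 0 -1 0 0 0;0.8 0 0 -2 0 0 0;0.8 0 0 -3 0 0 0;0.8 0 0 -3 0 0 0"

```text
clock: 6.57
eef_pos: [586.4, 142.6, 111.7]
tool_rot: [3.141, 0.002, 0.06]
force: [0.5, 0.5, 0.2]
width: 77.2
gripper_force: 0.0
```

Request:
move_arm --targets "0.8 -3.5 0 -2 0 0 0;0.8 -3.5 0 -1 0 0 0;0.8 -3.5 0 0 0 0 0;0.8 0 0 0 0 0 0"

```text
clock: 6.9
eef_pos: [473.3, 135.6, 141.3]
tool_rot: [-3.142, 0.01, 0.061]
force: [-2.3, -1.3, -0.0]
width: 76.5
gripper_force: 0.0
```

Run:
```python
from h import *
W=grab('wrist');T=grab('top');S=grab('scene');np.save('pics/S3.npy',S,allow_pickle=True)
go(deck(0,170,100),down(3.5))
a=W['color'][0:300,60:452];b=cv2.resize(S['color'][150:285,200:380],None,fx=2.223,fy=2.223)
cv2.imwrite('pics/r1.png',np.hstack([a,b[:300]])[:,:,::-1])
print(proj(W,[deck(0,170,24)]))
```

```text
t 7.05 pos [483.1 136.9 141.6] shift cm [10.24  0.11  4.18] 11.06 turn [-0.03 -0.13 -0.04] F [1.5 0.4 0.1] w 76.9
[[259.83273928  62.98747566]]
```

View pics/r1.png

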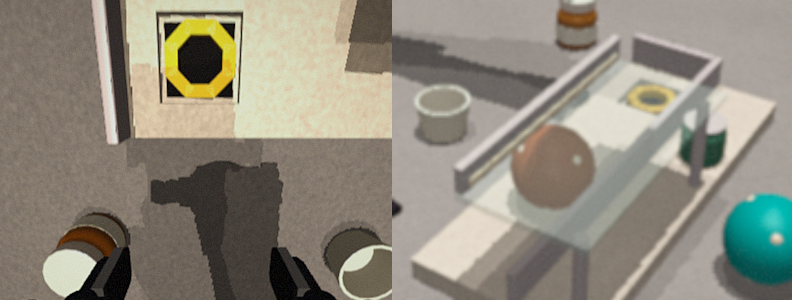

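The ring lies flat in the well, centred near (200,58). The ball is still at the start, and the jar, ramekin and tin are untouched. I shut the fingers and move round to the push start.

Request:
move_arm --targets "-1 -0.4 3.76 -0.1 0 0 0;-1 -0.4 3.76 -0.1 0 0 0;-1 -0.4 3.76 -0.1 0 0 0;-1 -0.4 3.76 -0.1 0 0 0;-1 -0.4 3.76 -0.1 0 0 0"

```text
clock: 7.47
eef_pos: [475.1, -54.5, 145.8]
tool_rot: [3.141, -0.002, 0.06]
force: [0.6, -0.6, -0.2]
width: 16.3
gripper_force: 0.0
```

Request:
move_arm --targets "-1 -0.4 3.76 -0.1 0 0 0;-1 -0.4 3.76 -0.1 0 0 0;-1 -0.4 3.76 -0.1 0 0 0;-1 0 0 0 0 0 0"

```text
clock: 7.8
eef_pos: [469.0, -176.6, 149.4]
tool_rot: [3.134, -0.003, 0.047]
force: [0.0, -0.2, 0.0]
width: -0.4
gripper_force: 0.0
```

```bash
cat >> h.py <<'E'
def lean(yaw,t=45): return down(yaw)*Ro.from_euler('y',t,degrees=True)
E
python3 - <<'E'
from h import *
T=grab('top');c,m=blob(T,(0,90,20),(15,255,200),(260,150,310,200));print('ballT',cv2.minEnclosingCircle(c))
b=todeck(onz(T,(284.0,176.4),69.5));print('ball before',b)
P=deck(-110,-150,90)
go(P,lean(-4.5)); print(P, np.array(read_state()['qpos']).round(2))
E
```

```text
ballT ((284.0, 179.0), 17.262775421142578)
ball before [  1.84071273 -75.23441648  69.5       ]
t 7.85 pos [ 469.2 -172.1  149. ] shift cm [2.52 1.31 5.91] 6.56 turn [-2.7  44.8   7.09] F [-0.3  1.3 -0.6] w -0.2
[ 495.1624531  -184.13555911   90.        ] [ 0.17  0.54  0.18  2.02 -0.16  0.59 -1.06]
```

Request:
move_arm --targets "-1 0 0 0 -0.39 6.4 1.01;-1 0 0 0 -0.39 6.4 1.01;-1 0 0 0 -0.39 6.4 1.01;-1 0 0 0 -0.39 6.4 1.01;-1 0 0 0 -0.39 6.4 1.01"

```text
clock: 8.27
eef_pos: [469.9, -159.7, 158.4]
tool_rot: [-3.117, -0.299, 0.01]
force: [0.5, 0.4, 0.1]
width: 0.3
gripper_force: 0.0
```

Request:
move_arm --targets "-1 0 0 0 -0.39 6.4 1.01;-1 0 0 0 -0.39 6.4 1.01;-1 0 0 0 0 0 0"

```text
clock: 8.52
eef_pos: [480.3, -177.7, 201.0]
tool_rot: [-3.092, -0.432, -0.028]
force: [-0.1, -0.7, 0.1]
width: -0.0
gripper_force: 0.0
```

Run:
```python
from h import *
P=deck(-110,-150,75)
go(P,lean(-4.5)); print(P, np.array(read_state()['qpos']).round(2))
```

```text
t 8.52 pos [ 480.3 -177.7  201. ] shift cm [-3.91  1.21 12.03] 12.71 turn [-4.51 20.29  1.9 ] F [-0.1 -0.7  0.1] w -0.0
[ 495.1624531  -184.13555911   75.        ] [ 0.47  0.38 -0.03  2.28 -1.1   0.23 -0.1 ]
```

```bash
cat > kin.py <<'E'
import numpy as np, itertools
from scipy.optimize import least_squares
from scipy.spatial.transform import Rotation as Ro
LO=np.array([-3.06,-.37,-1.25,.18,-1.1,.23,-2.94]);HI=np.array([3.06,2.12,1.32,2.47,4.24,1.98,2.94])
def fk(q,g,s,o):
    d1,L1,a1,L2,a2,L3=g
    R=Ro.from_euler('z',s[0]*q[0])*Ro.from_euler('y',q[1])
    p=np.array([0,0,d1.item() if hasattr(d1,'item') else d1],float)
    R=R*Ro.from_euler('z',s[1]*q[2]); p=p+R.apply([a1,0,L1])
    R=R*Ro.from_euler('y',q[3]); p=p+R.apply([-a1,0,L2])
    R=R*Ro.from_euler('z',s[2]*q[4])*Ro.from_euler('y',q[5]); p=p+R.apply([a2,0,L3])
    return p,R*Ro.from_euler('z',s[3]*q[6]+o)
E
python3 - <<'E'
from kin import *
from cell import read_state
s=read_state()
D=[([1.141,.628,.038,1.517,-.027,.996,-.02],[231.1,-606.9,230.4],[3.1416,0,.364]),
   ([.17,.54,.18,2.02,-.16,.59,-1.06],[469.2,-172.1,149.],[3.134,-.003,.047]),
   (s['qpos'],s['eef_pos'],s['tool_rot'])]
print(np.array(s['qpos']).round(4))
best=[]
for sg in itertools.product((1,-1),repeat=4):
  for o in np.arange(4)*np.pi/2:
    e=[np.degrees((fk(q,[300,300,0,300,0,200],sg,o)[1].inv()*Ro.from_euler('xyz',r)).magnitude()) for q,_,r in D]
    best.append((max(e),sg,o,np.round(e,1)))
best.sort(key=lambda t:t[0]);print(*best[:4],sep='\n')
_,sg,o,_=best[0]
f=lambda g:np.concatenate([fk(q,g,sg,o)[0]-p for q,p,_ in D]+[np.array([g[2],g[4]])*.01])
r=least_squares(f,[330,350,0,350,0,300]);print(r.x.round(1),r.fun.round(1))
E
```

```text
[ 0.4694  0.3755 -0.0284  2.2792 -1.0976  0.2326 -0.0958]
(np.float64(0.3823927155120498), (-1, -1, -1, -1), np.float64(1.5707963267948966), array([0.1, 0.4, 0. ]))
(np.float64(21.00450131492535), (-1, 1, -1, -1), np.float64(1.5707963267948966), array([ 4.4, 21. ,  3.3]))
(np.float64(41.73342499248355), (1, 1, 1, 1), np.float64(4.71238898038469), array([41.7,  5.8,  5.3]))
(np.float64(45.32574534157141), (1, -1, 1, 1), np.float64(4.71238898038469), array([45.3, 25.4,  5.6]))
[503.5 470.9 -16.7 401.5 -58.5 427. ] [24.1  9.1  5.1 -2.1 12.  -1.6  1.5 -6.4 -3.5 -0.2 -0.6]
```

Request:
move_arm --targets "-1 0 0 0 0 -6 0;-1 0 0 0 0 -6 0;-1 0 0 0 0 0 0"

```text
clock: 8.77
eef_pos: [488.8, -169.7, 198.3]
tool_rot: [-3.083, -0.293, -0.01]
force: [2.2, 0.8, 1.1]
width: -0.1
gripper_force: 0.0
```

```bash
cat > rec.py <<'E'
from cell import read_state
import json
s=read_state();r=[list(map(float,s[k])) for k in('qpos','eef_pos','tool_rot')]
open('rec.txt','a').write(json.dumps(r)+'\n');print([[round(v,3) for v in x] for x in r],s['clock'])
E
python3 rec.py
```

```text
[[0.156, 0.419, 0.318, 2.157, -0.755, 0.445, -0.473], [488.843, -169.738, 198.261], [-3.083, -0.293, -0.01]] 8.7667
```

Request:
move_arm --targets "-1 0 0 0 0 -6 0;-1 0 0 0 0 -6 0;-1 0 0 0 0 0 0"

```text
clock: 9.02
eef_pos: [490.0, -167.7, 196.8]
tool_rot: [-3.081, -0.086, 0.006]
force: [1.9, 0.9, -0.2]
width: -0.2
gripper_force: 0.0
```

```bash
python3 rec.py
```

```text
[[-0.013, 0.509, 0.505, 1.985, -0.516, 0.716, -0.736], [489.966, -167.656, 196.767], [-3.081, -0.086, 0.006]] 9.0167
```

Request:
move_arm --targets "-1 0 0 0 -6 0 0;-1 0 0 0 -6 0 0;-1 0 0 0 -6 0 0;-1 0 0 0 0 0 0"

```text
clock: 9.35
eef_pos: [485.1, -160.1, 193.9]
tool_rot: [2.892, -0.08, 0.014]
force: [0.4, 1.8, -1.0]
width: 0.0
gripper_force: 0.0
```

```bash
python3 rec.py
```

```text
[[-0.417, 0.549, 0.762, 2.091, -0.306, 0.509, -1.068], [485.09, -160.114, 193.868], [2.892, -0.08, 0.014]] 9.35
```

Request:
move_arm --targets "-1 0 0 0 -6 0 0;-1 0 0 0 -6 0 0;-1 0 0 0 -6 0 0;-1 0 0 0 0 0 0"

```text
clock: 9.68
eef_pos: [483.5, -164.5, 191.3]
tool_rot: [2.573, -0.072, 0.009]
force: [-0.0, 0.5, -0.5]
width: 0.1
gripper_force: 0.0
```

```bash
python3 rec.py
```

```text
[[-0.75, 0.769, 1.035, 2.141, -0.206, 0.413, -1.314], [483.499, -164.45, 191.27], [2.573, -0.072, 0.009]] 9.6833
```

```bash
cat > fit.py <<'E'
from kin import *
import json
D=[([1.141,.628,.038,1.517,-.027,.996,-.02],[231.3,-607.5,231.3],[3.1416,0,.364]),([.17,.54,.18,2.02,-.16,.59,-1.06],[469.2,-172.1,149.],0),
([0.4694,0.3755,-0.0284,2.2792,-1.0976,0.2326,-0.0958],[480.3,-177.7,201.0],0)]+[json.loads(l) for l in open('rec.txt')]
def fk2(q,g):
    d1,L1,a1,L2,a2,L3,b0,b1,b2,a3,c=g
    E=Ro.from_euler
    R=E('z',-q[0]); p=np.array([0,0,d1])
    R=R*E('y',q[1]); p=p+R.apply([c,b0,0])
    R=R*E('z',-q[2]); p=p+R.apply([a1,b1,L1])
    R=R*E('y',q[3]); p=p+R.apply([a3,0,0])
    R=R*E('z',-q[4]); p=p+R.apply([a2,b2,L2])
    R=R*E('y',q[5])*E('z',-q[6]+np.pi/2); p=p+R.apply([0,0,L3])
    return p,R
def getg():
    f=lambda g:np.concatenate([fk2(q,g)[0]-p for q,p,_ in D]+[np.array(g)[[2,4,6,7,8,9,10]]*.02])
    r=least_squares(f,[430,420,0,400,0,350,0,0,0,0,0]);return r.x,r.fun
if __name__=='__main__':
    g,f=getg();print(g.round(1));print(f[:-7].reshape(-1,3).round(1))
E
python3 fit.py
```

```text
[ 3.330e+02  5.606e+02  5.000e-01  3.821e+02  7.000e-01  3.495e+02
 -1.090e+01 -1.770e+01  7.000e-01 -8.000e-01 -1.800e+00]
[[ 0.6  0.  -0.2]
 [-0.4 -0.5  1.4]
 [ 0.4 -0.1 -0.2]
 [-0.  -0.1 -0.2]
 [-0.1 -0.1 -0.2]
 [-0.3 -0.1 -0.3]
 [ 0.1  0.1 -0.2]]
```

```bash
cat > ik.py <<'E'
from fit import *
from h import deck,lean,down
G,_=getg()
def res(q,p,R):
    a,b=fk2(q,G);return np.r_[(a-p)/1000,(b.inv()*R).as_rotvec()*.5]
def ik(p,R,q0,reg=1e-3,n=60):
    f=lambda q:np.r_[res(q,p,R),reg*(q-q0)]
    r=least_squares(f,np.clip(q0,LO+1e-3,HI-1e-3),bounds=(LO,HI),max_nfev=n);e=res(r.x,p,R)
    return r.x,np.linalg.norm(e[:3])*1000,np.degrees(np.linalg.norm(e[3:])*2)
E
cat > srch.py <<'E'
from ik import *
rng=np.random.default_rng(0)
qc=np.array(D[-1][0])
for nm,P in(('pre',deck(-110,-150,80)),('start',deck(12,-150,61)),('end',deck(12,110,61))):
  for flip in(0,1):
    for yaw in(-4.5,3.5,-15):
      R=lean(yaw,43)
      if flip:R=R*Ro.from_euler('z',180,degrees=True)
      sol=[]
      for k in range(14):
        q0=qc if k==0 else rng.uniform(LO,HI)
        q,ep,er=ik(P,R,q0,1e-4)
        if ep<1.5 and er<.5: sol.append(q)
      if sol:
        sol.sort(key=lambda q:np.abs(q-qc).max());print(nm,flip,yaw,len(sol),sol[0].round(2),sol[-1].round(2))
      else: print(nm,flip,yaw,'none')
E
time python3 srch.py
```

```text
pre 0 -4.5 none
pre 0 3.5 none
pre 0 -15 none
pre 1 -4.5 none
pre 1 3.5 none
pre 1 -15 none
start 0 -4.5 8 [ 0.58  0.89 -0.37  2.32  3.08  0.75  2.  ] [ 1.03  1.22 -1.16  2.3   2.46  1.    2.94]
start 0 3.5 3 [0.11 0.93 0.43 2.3  3.83 0.96 1.22] [-0.26  1.34  1.19  2.31  3.99  1.56  0.66]
start 0 -15 9 [ 0.37  0.87 -0.22  2.34  2.94  0.82  1.8 ] [-0.46  1.43  1.28  2.36  3.84  1.39  0.26]
start 1 -4.5 7 [ 1.03  1.23 -1.17  2.3   2.45  1.01 -0.19] [-0.12  1.03  0.7   2.34  3.77  1.09 -2.19]
start 1 3.5 8 [ 1.08  1.18 -1.1   2.27  2.51  0.79 -0.1 ] [ 0.    0.99  0.61  2.3   3.89  1.08 -2.06]
start 1 -15 10 [ 0.95  1.27 -1.23  2.32  2.37  1.26 -0.33] [-0.03  0.92  0.37  2.35  3.37  0.86 -1.97]
end 0 -4.5 7 [-0.39  0.87  0.05  2.41  2.8   0.87  1.45] [-0.87  1.12  0.85  2.43  3.47  0.92  0.54]
end 0 3.5 7 [-0.04  0.89 -0.33  2.42  2.75  0.96  1.84] [-0.93  1.42  1.26  2.45  3.79  1.36  0.22]
end 0 -15 9 [-0.42  0.86 -0.04  2.35  2.46  0.83  1.53] [-1.12  1.41  1.26  2.38  3.81  0.94 -0.19]
end 1 -4.5 5 [ 0.27  1.11 -0.98  2.39  2.31  1.33 -0.84] [-0.93  1.2   0.97  2.43  3.58  0.98 -2.76]
end 1 3.5 10 [ 0.42  1.19 -1.12  2.41  2.38  1.33 -0.6 ] [-0.73  1.07  0.75  2.45  3.5   1.03 -2.38]
end 1 -15 9 [ 0.1   1.03 -0.84  2.34  2.17  1.3  -1.06] [-1.13  1.46  1.32  2.38  3.86  0.99  2.88]
real	0m20.979s
user	0m21.454s
sys	0m0.096s
```

```bash
cat > t1.py <<'E'
from ik import *
# mimic check
q=np.array(D[-3][0]);R0=Ro.from_euler('xyz',D[-3][2]);p=np.array(D[-3][1])
for k in range(6):
    R0=R0*Ro.from_rotvec([-6,0,0],degrees=True);q,ep,er=ik(p,R0,q,1e-3)
    if k in(2,5):print('sim',q.round(2),ep.round(1),er.round(1),'real',np.round(D[-2 if k==2 else -1][0],2))
qs=np.array([.58,.89,-.37,2.32,3.08,.75,2.])
for yaw in(-4.5,-15):
 for t in(45,40,30,20):
  print('yaw',yaw,'lean',t,'cols z=60,90,120,150,180; pos err mm/ang err')
  for x in(20,-10,-40,-70,-100):
    row=[]
    for z in(60,90,120,150,180):
      b=min((ik(deck(x,-165,z),lean(yaw,t),q0,1e-4) for q0 in(qs,qs+[0,0,.3,0,-.5,0,0])),key=lambda r:r[1]+5*r[2]);row.append('%d/%d'%(b[1],b[2]))
    print(x,row)
E
python3 t1.py
```

```text
sim [-0.42  0.56  0.79  2.08 -0.34  0.52 -1.04] 0.0 0.0 real [-0.42  0.55  0.76  2.09 -0.31  0.51 -1.07]
sim [-0.76  0.78  1.07  2.13 -0.27  0.42 -1.25] 0.0 0.0 real [-0.75  0.77  1.04  2.14 -0.21  0.41 -1.31]
yaw -4.5 lean 45 cols z=60,90,120,150,180; pos err mm/ang err
20 ['0/0', '0/0', '0/0', '0/0', '0/0']
-10 ['0/0', '0/0', '0/0', '0/0', '0/0']
-40 ['0/0', '0/0', '0/0', '0/0', '0/0']
-70 ['6/0', '6/0', '4/0', '1/0', '0/0']
-100 ['24/1', '24/1', '22/1', '18/1', '13/0']
yaw -4.5 lean 40 cols z=60,90,120,150,180; pos err mm/ang err
20 ['0/0', '0/0', '0/0', '0/0', '0/0']
-10 ['0/0', '0/0', '0/0', '0/0', '0/0']
-40 ['0/0', '0/0', '0/0', '0/0', '0/0']
-70 ['0/0', '0/0', '0/0', '0/0', '0/0']
-100 ['9/0', '8/0', '5/0', '1/0', '0/0']
yaw -4.5 lean 30 cols z=60,90,120,150,180; pos err mm/ang err
20 ['0/0', '0/0', '0/0', '8/1', '17/2']
-10 ['0/0', '0/0', '0/0', '3/0', '13/1']
-40 ['0/0', '0/0', '0/0', '0/0', '9/1']
-70 ['0/0', '0/0', '0/0', '0/0', '0/0']
-100 ['0/0', '0/0', '0/0', '0/0', '0/0']
yaw -4.5 lean 20 cols z=60,90,120,150,180; pos err mm/ang err
20 ['22/3', '30/4', '38/5', '47/6',
[... 561 characters left out ...]
['0/0', '0/0', '0/0', '0/0', '0/0']
-40 ['0/0', '0/0', '0/0', '0/0', '0/0']
-70 ['0/0', '0/0', '0/0', '0/0', '0/0']
-100 ['20/1', '18/1', '15/1', '10/0', '4/0']
yaw -15 lean 30 cols z=60,90,120,150,180; pos err mm/ang err
20 ['0/0', '0/0', '0/0', '0/0', '7/1']
-10 ['0/0', '0/0', '0/0', '0/0', '2/0']
-40 ['0/0', '0/0', '0/0', '0/0', '0/0']
-70 ['0/0', '0/0', '0/0', '0/0', '0/0']
-100 ['0/0', '0/0', '0/0', '0/0', '0/0']
yaw -15 lean 20 cols z=60,90,120,150,180; pos err mm/ang err
20 ['14/2', '22/3', '30/4', '39/5', '49/7']
-10 ['7/1', '16/2', '25/3', '34/4', '44/6']
-40 ['1/0', '10/1', '19/2', '29/4', '40/5']
-70 ['0/0', '4/0', '14/1', '24/3', '35/4']
-100 ['0/0', '0/0', '9/1', '20/2', '31/4']
```

```bash
cat > t2.py <<'E'
from ik import *
def Rb(psi,th,be): b=np.radians(be);return down(psi)*Ro.from_rotvec(th*np.array([-np.sin(b),np.cos(b),0]),degrees=True)
def run(way,q,p,verbose=1):
    tot=0;qs=[]
    ps,R=p,Ro.from_euler('xyz',D[-1][2])
    prm=None
    for (P,psi,th,be,n) in way:
        p0=ps;pr0=prm
        for k in range(1,n+1):
            a=k/n;P_=p0+(P-p0)*a
            R_=Rb(*(np.array(pr0)+(np.array([psi,th,be])-pr0)*a)) if pr0 else Rb(psi,th,be)
            qn,ep,er=ik(P_,R_,q,1e-3)
            dq=np.abs(qn-q).max();q=qn;qs.append(q)
            tot=max(tot,ep+er)
        ps=P;prm=(psi,th,be)
        if verbose:print(prm,P.round(0),q.round(2),'err %.1f %.1f'%(ep,er),'maxerr %.1f'%tot)
    return q,tot
if __name__=='__main__':
    q=np.array(D[-1][0]);p=np.array(D[-1][1])
    B=deck(-100,-165,150)
    for th in(32,40,48):
        print('th',th);run([(p,0,32,90,4),(B,0,th,90,4),(B,0,th,45,6),(B,-4.5,th,0,6),(B,-4.5,37,0,3),(deck(-90,-165,100),-4.5,37,0,4),(deck(0,-165,61),-4.5,44,0,5),(deck(0,120,61),-4.5,44,0,15)],q,p)
E
python3 t2.py
```

```text
th 32
(0, 32, 90) [ 483. -164.  191.] [-0.73  0.78  1.03  2.08 -0.19  0.52 -1.3 ] err 0.0 0.0 maxerr 0.0
(0, 32, 90) [ 506. -198.  150.] [-0.59  0.85  0.93  2.05 -0.22  0.43 -1.26] err 0.0 0.0 maxerr 0.0
(0, 32, 45) [ 506. -198.  150.] [-0.52  0.65  0.93  2.21 -1.1   0.23 -0.34] err 42.1 5.5 maxerr 47.6
(-4.5, 32, 0) [ 506. -198.  150.] [ 0.5   0.44 -0.03  2.19 -1.1   0.23 -0.11] err 49.7 6.5 maxerr 65.2
(-4.5, 37, 0) [ 506. -198.  150.] [ 0.66  0.43 -0.17  2.18 -1.1   0.23 -0.06] err 69.1 9.1 maxerr 78.1
(-4.5, 37, 0) [ 516. -198.  100.] [ 0.65  0.53 -0.16  2.13 -1.1   0.23 -0.04] err 84.3 11.5 maxerr 95.9
(-4.5, 44, 0) [ 606. -192.   61.] [ 0.61  0.7  -0.19  1.92 -1.1   0.23 -0.07] err 103.6 16.0 maxerr 119.6
(-4.5, 44, 0) [588.  92.  61.] [-1.    0.82  0.86  2.02 -1.1   0.23 -1.11] err 113.8 16.8 maxerr 142.4
th 40
(0, 32, 90) [ 483. -164.  191.] [-0.73  0.78  1.03  2.08 -0.19  0.52 -1.3 ] err 0.0 0.0 maxerr 0.0
(0, 40, 90) [ 506. -198.  150.] [-0.7   0.97  1.02  2.07 -0.2   0.41 -1.35] err 0.0 0.0 maxerr 0.0
(0, 40, 45) [ 506. -198.  150.] [-0.7   0.73  1.09  2.21 -1.1   0.23 -0.
[... 682 characters left out ...]
 150.] [-0.79  1.1   1.1   2.07 -0.2   0.4  -1.43] err 0.0 0.0 maxerr 0.0
(0, 48, 45) [ 506. -198.  150.] [-0.87  0.85  1.23  2.21 -1.1   0.23 -0.58] err 94.8 12.4 maxerr 107.2
(-4.5, 48, 0) [ 506. -198.  150.] [ 1.13  0.47 -0.59  2.17 -1.1   0.23  0.11] err 109.4 14.3 maxerr 143.0
(-4.5, 37, 0) [ 506. -198.  150.] [ 0.66  0.43 -0.17  2.18 -1.1   0.23 -0.06] err 69.1 9.1 maxerr 143.0
(-4.5, 37, 0) [ 516. -198.  100.] [ 0.65  0.53 -0.16  2.13 -1.1   0.23 -0.04] err 84.3 11.5 maxerr 143.0
(-4.5, 44, 0) [ 606. -192.   61.] [ 0.61  0.7  -0.19  1.92 -1.1   0.23 -0.07] err 103.6 16.0 maxerr 143.0
(-4.5, 44, 0) [588.  92.  61.] [-1.    0.82  0.86  2.02 -1.1   0.23 -1.11] err 113.8 16.8 maxerr 143.0
```

```bash
cat > t3.py <<'E'
from t2 import *
from h import todeck
rng=np.random.default_rng(1)
qc=np.array(D[-1][0])
# more natural start too
cand=[]
for x,z,t,yaw in((-100,150,37,-4.5),(-110,180,35,-4.5),(-100,150,37,-15)):
    for k in range(12):
        q0=np.array([.5,.8,0,2.2,rng.uniform(1.5,3.6),.6,rng.uniform(0,2.5)]) ; q0[2]=rng.uniform(-1,1)
        q,ep,er=ik(deck(x,-165,z),lean(yaw,t),q0,1e-3)
        if ep<1 and er<.5: cand.append((np.abs(q-qc).max(),x,z,t,yaw,q))
cand.sort(key=lambda c:c[0])
for c in cand[:3]+cand[-2:]:
    qg=c[-1];N=36;q=qc.copy();mx=0
    print(c[:5],qg.round(2))
    for k in range(1,N+1):
        P,R=fk2(qc+(qg-qc)*k/N,G);q,ep,er=ik(P,R,q,1e-3);mx=max(mx,ep+er)
        if k%6==0:print('  ',todeck(P).round(0),R.as_matrix()[:,2].round(2),q.round(2),'%.1f'%mx)
E
python3 t3.py
```

```text
(np.float64(3.318490938421303), -110, 180, 35, -4.5) [ 0.83  0.49 -0.5   2.41  3.08  0.29  2.  ]
   [-181. -198.  164.] [-0.07 -0.57 -0.82] [-0.51  0.74  0.82  2.19  0.27  0.38 -0.69] 0.0
   [-202. -244.  143.] [-0.06 -0.57 -0.82] [-0.29  0.71  0.63  2.23  0.75  0.31 -0.06] 0.0
   [-191. -263.  125.] [ 0.06 -0.52 -0.85] [-0.09  0.67  0.46  2.28  1.4   0.23  0.38] 0.0
   [-160. -253.  120.] [ 0.24 -0.4  -0.89] [0.18 0.6  0.2  2.33 2.19 0.25 0.69] 0.0
   [-127. -217.  139.] [ 0.42 -0.23 -0.88] [ 0.43  0.53 -0.05  2.37  2.86  0.28  1.12] 0.0
   [-110. -165.  180.] [ 0.57 -0.05 -0.82] [ 0.63  0.47 -0.22  2.42  3.52  0.33  1.57] 0.0
(np.float64(3.329061894117806), -110, 180, 35, -4.5) [ 0.83  0.5  -0.5   2.41  3.07  0.29  2.01]
   [-181. -198.  164.] [-0.07 -0.57 -0.82] [-0.51  0.74  0.81  2.19  0.27  0.38 -0.69] 0.0
   [-202. -244.  143.] [-0.06 -0.57 -0.82] [-0.29  0.71  0.63  2.23  0.75  0.32 -0.06] 0.0
   [-191. -263.  124.] [ 0.06 -0.51 -0.86] [-0.09  0.67  0.46  2.28  1.39  0.23  0.39] 0.0
   [-161. -252.  119.] [ 0.23 -0.4  -0.89] [0.18 0.6  0.19 2.33 2.18 0.25 0.7 ] 0.0
   [-128. 
[... 1352 characters left out ...]
10. -165.  180.] [ 0.57 -0.04 -0.82] [0.22 0.49 0.36 2.43 4.03 0.52 1.04] 0.0
(np.float64(4.2216116481102715), -110, 180, 35, -4.5) [0.24 0.49 0.33 2.43 4.02 0.51 1.05]
   [-184. -229.  218.] [-0.05 -0.68 -0.73] [-0.63  0.77  1.    2.19  0.34  0.39 -0.75] 0.0
   [-191. -309.  248.] [ 0.01 -0.79 -0.62] [-0.54  0.8   1.05  2.24  0.92  0.25 -0.24] 0.0
   [-154. -350.  257.] [ 0.2  -0.79 -0.58] [-0.35  0.69  0.85  2.29  2.04  0.35 -0.28] 0.0
   [-105. -336.  239.] [ 0.42 -0.65 -0.63] [-0.16  0.61  0.67  2.34  2.74  0.45  0.12] 0.0
   [ -80. -266.  208.] [ 0.57 -0.38 -0.73] [0.01 0.55 0.54 2.38 3.41 0.51 0.55] 0.0
   [-110. -165.  180.] [ 0.57 -0.05 -0.82] [0.15 0.51 0.46 2.43 4.09 0.56 0.98] 0.0
```

```bash
cat > t4.py <<'E'
from t2 import *
from h import todeck
import cell
def rowsto(p,R,P1,R1,n):
    "equal rows taking pose p,R to P1,R1 (rounded)"
    tu=(R.inv()*R1).as_rotvec(degrees=True)/n
    r=Ro.from_rotvec(tu,degrees=True);M=np.zeros((3,3));Rk=R
    for k in range(n): M+=Rk.as_matrix();Rk=Rk*r
    return np.linalg.solve(M,P1-p).round(1)/10,tu.round(1)
def apply(p,R,sh,tu,n,q):
    r=Ro.from_rotvec(tu,degrees=True);w=0
    for k in range(n):
        p=p+R.apply(sh)*10;R=R*r;q1,ep,er=ik(p,R,q,1e-3);w=max(w,np.abs(q1-q).max());q=q1
    return p,R,q,ep+er,w
def emit(p,R,q,wps):
    for P1,R1,n in wps:
        sh,tu=rowsto(p,R,P1,R1,n);p,R,q,e,w=apply(p,R,sh,tu,n,q)
        print(n,'x',*sh.round(2),*tu,'|',todeck(p).round(0),q.round(2),'e%.1f w%.2f'%(e,w))
    return p,R,q
if __name__=='__main__':
    s=cell.read_state();qc=np.array(s['qpos']);p=np.array(s['eef_pos']);R=Ro.from_euler('xyz',s['tool_rot'])
    qg=np.array([.83,.49,-.5,2.41,3.08,.29,2.])
    W=[(*fk2(qc+(qg-qc)*k/12,G),3) for k in range(1,13)]
    p,R,q=emit(p,R,qc,W)
    print('next');emit(p,R,q,[(deck(-95,-165,120),lean(-4.5,37),5),(deck(-45,-165,75),lean(-4.5,41),5),(deck(5,-165,62),lean(-4.5,44),5),(deck(8,-40,62),lean(-4.5,44),10),(deck(8,110,62),lean(-4.5,44),10)])
E
python3 t4.py
```

```text
3 x -1.23 0.65 1.09 -0.1 -1.7 -9.8 | [-155. -166.  176.] [-0.63  0.76  0.92  2.16  0.03  0.4  -1.  ] e0.0 w0.10
3 x -1.01 0.1 0.96 0.4 -0.8 -9.9 | [-180. -198.  164.] [-0.5   0.74  0.81  2.19  0.27  0.38 -0.69] e0.0 w0.11
3 x -0.65 -0.15 0.82 0.2 -0.2 -9.9 | [-195. -224.  154.] [-0.39  0.72  0.71  2.21  0.51  0.36 -0.37] e0.0 w0.11
3 x -0.34 -0.14 0.68 -0.5 0.1 -9.8 | [-200. -244.  144.] [-0.29  0.7   0.63  2.23  0.75  0.31 -0.07] e0.0 w0.11
3 x -0.21 0.0 0.51 -1.0 -0.2 -9.8 | [-198. -257.  134.] [-0.2   0.69  0.57  2.26  1.    0.25  0.24] e0.0 w0.11
3 x -0.29 0.13 0.34 -1.1 -1.0 -9.6 | [-189. -263.  125.] [-0.09  0.66  0.46  2.28  1.4   0.23  0.38] e0.0 w0.15
3 x -0.47 0.12 0.13 -0.8 -1.8 -9.4 | [-175. -261.  121.] [0.04 0.63 0.33 2.3  1.81 0.23 0.51] e0.0 w0.17
3 x -0.64 -0.06 -0.06 0.1 -2.2 -9.4 | [-158. -252.  121.] [0.17 0.59 0.2  2.32 2.18 0.24 0.69] e0.0 w0.14
3 x -0.67 -0.37 -0.25 1.3 -2.0 -9.3 | [-140. -237.  128.] [0.31 0.56 0.06 2.35 2.53 0.26 0.89] e0.0 w0.12
3 x -0.53 -0.69 -0.42 2.0 -1.4 -9.3 | [-125. -216.  141.] [ 0.43  0.53 -0.05  2.37  2.86  0.27  1.11] e0.0 w0.11
3 x -0.22 -0.92 -0.57 2.4 -0.2 -9.4 | [-113. -192.  160.] [ 0.54  0.5  -0.15  2.39  3.19  0.29  1.33] e0.0 w0.11
3 x 0.14 -0.99 -0.67 2.2 0.8 -9.6 | [-108. -165.  183.] [ 0.63  0.46 -0.22  2.42  3.52  0.33  1.56] e0.0 w0.12
next
5 x -0.53 -0.03 1.17 0.0 0.3 -0.1 | [ -95. -165.  120.] [ 0.54  0.65 -0.12  2.46  3.43  0.58  1.67] e0.0 w0.05
5 x 0.22 -0.14 1.32 0.0 0.8 0.0 | [ -45. -165.   75.] [ 0.48  0.81 -0.1   2.41  3.37  0.76  1.71] e0.0 w0.04
5 x 0.56 -0.14 0.85 -0.0 0.6 0.0 | [   5. -165.   62.] [ 0.44  0.87 -0.11  2.33  3.34  0.79  1.71] e0.0 w0.02
10 x -0.1 -1.24 -0.1 -0.0 0.0 0.0 | [  8. -40.  62.] [ 0.14  0.88 -0.13  2.43  3.03  0.94  1.69] e0.0 w0.03
10 x -0.15 -1.49 -0.14 -0.0 0.0 0.0 | [  8. 110.  62.] [-0.23  0.88 -0.19  2.42  2.65  0.97  1.65] e0.0 w0.04
```

```bash
cat > t5.py <<'E'
from t4 import *
if __name__=='__main__':
    F=Ro.from_euler('z',180,degrees=True)
    s=cell.read_state();qc=np.array(s['qpos']);p=np.array(s['eef_pos']);R=Ro.from_euler('xyz',s['tool_rot'])
    qg=np.array([.83,.49,-.5,2.41,3.08,.29,2.-np.pi])
    W=[(*fk2(qc+(qg-qc)*k/7,G),5) for k in range(1,8)]
    p,R,q=emit(p,R,qc,W)
    print('next');emit(p,R,q,[(deck(-95,-165,120),lean(-4.5,37)*F,5),(deck(-45,-165,75),lean(-4.5,41)*F,5),(deck(5,-165,62),lean(-4.5,44)*F,5),(deck(8,-40,62),lean(-4.5,44)*F,10),(deck(8,110,62),lean(-4.5,44)*F,10)])
E
python3 t5.py
```

```text
5 x -1.12 0.64 1.07 -0.2 -1.4 -5.0 | [-174. -189.  167.] [-0.59  0.78  0.93  2.19  0.01  0.37 -1.03] e0.0 w0.06
5 x -0.62 0.23 0.83 0.1 -0.2 -5.0 | [-198. -233.  149.] [-0.43  0.78  0.84  2.22  0.23  0.28 -0.76] e0.0 w0.06
5 x -0.15 0.18 0.57 -0.5 0.8 -4.9 | [-197. -258.  132.] [-0.2   0.7   0.58  2.26  1.02  0.23 -1.05] e0.0 w0.22
5 x 0.13 0.39 0.24 -1.4 1.0 -4.7 | [-177. -262.  121.] [ 0.02  0.64  0.35  2.3   1.74  0.23 -1.29] e0.0 w0.19
5 x 0.15 0.66 -0.11 -2.3 0.7 -4.4 | [-148. -244.  124.] [ 0.32  0.57  0.03  2.34  2.26  0.29 -1.31] e0.0 w0.13
5 x -0.03 0.89 -0.42 -2.5 -0.2 -4.5 | [-121. -209.  146.] [ 0.59  0.53 -0.25  2.37  2.68  0.3  -1.23] e0.0 w0.09
5 x -0.28 0.96 -0.65 -2.2 -0.9 -4.6 | [-108. -165.  183.] [ 0.85  0.49 -0.52  2.41  3.06  0.28 -1.12] e0.0 w0.08
next
5 x 0.53 0.03 1.16 0.0 -0.4 -0.1 | [ -95. -165.  120.] [ 0.79  0.68 -0.47  2.45  3.07  0.55 -1.07] e0.0 w0.05
5 x -0.21 0.14 1.33 0.0 -0.8 0.0 | [ -45. -165.   75.] [ 0.73  0.85 -0.46  2.4   3.07  0.73 -1.05] e0.0 w0.04
5 x -0.55 0.13 0.86 0.0 -0.6 0.0 | [   5. -165.   62.] [ 0.69  0.91 -0.46  2.32  3.07  0.77 -1.04] e0.0 w0.02
10 x 0.1 1.24 -0.1 0.0 0.0 0.0 | [  8. -40.  62.] [ 0.39  0.93 -0.5   2.43  2.81  0.99 -1.1 ] e0.0 w0.03
10 x 0.15 1.49 -0.14 0.0 0.0 0.0 | [  8. 110.  62.] [ 0.03  0.95 -0.58  2.42  2.47  1.14 -1.18] e0.0 w0.04
```

Request:
move_arm --targets "-1 -1.12 0.64 1.07 -0.2 -1.4 -5;-1 -1.12 0.64 1.07 -0.2 -1.4 -5;-1 -1.12 0.64 1.07 -0.2 -1.4 -5;-1 -1.12 0.64 1.07 -0.2 -1.4 -5;-1 -1.12 0.64 1.07 -0.2 -1.4 -5"

```text
clock: 10.1
eef_pos: [432.7, -233.0, 171.1]
tool_rot: [2.592, 0.256, 0.305]
force: [-0.5, -0.4, 0.0]
width: 0.1
gripper_force: 0.0
```

Request:
move_arm --targets "-1 -0.62 0.23 0.83 0.1 -0.2 -5;-1 -0.62 0.23 0.83 0.1 -0.2 -5;-1 -0.62 0.23 0.83 0.1 -0.2 -5;-1 -0.62 0.23 0.83 0.1 -0.2 -5;-1 -0.62 0.23 0.83 0.1 -0.2 -5"

```text
clock: 10.52
eef_pos: [410.7, -277.2, 153.2]
tool_rot: [2.748, 0.471, 0.712]
force: [0.6, 0.0, -0.1]
width: -0.1
gripper_force: 0.0
```

```bash
python3 rec.py; python3 t5.py | head -8
```

```text
[[-0.414, 0.761, 0.833, 2.221, 0.235, 0.278, -0.751], [410.672, -277.217, 153.2], [2.748, 0.471, 0.712]] 10.5167
5 x -0.32 -0.34 0.6 0.5 0.1 -3.7 | [-226. -254.  132.] [-0.3   0.76  0.74  2.25  0.39  0.24 -0.55] e0.0 w0.04
5 x -0.03 -0.07 0.4 -0.3 0.6 -3.6 | [-232. -265.  115.] [-0.11  0.7   0.53  2.28  0.97  0.23 -0.78] e0.0 w0.15
5 x 0.08 0.25 0.19 -1.0 0.6 -3.4 | [-220. -267.  105.] [ 0.06  0.66  0.34  2.31  1.46  0.23 -0.92] e0.0 w0.12
5 x 0.05 0.55 -0.04 -1.7 0.3 -3.3 | [-195. -257.  104.] [ 0.26  0.61  0.13  2.33  1.94  0.25 -1.05] e0.0 w0.12
5 x -0.12 0.77 -0.25 -2.0 -0.2 -3.2 | [-162. -236.  116.] [ 0.47  0.57 -0.11  2.36  2.28  0.28 -1.04] e0.0 w0.08
5 x -0.34 0.9 -0.44 -2.0 -0.8 -3.2 | [-130. -205.  144.] [ 0.68  0.53 -0.35  2.38  2.59  0.3  -1.  ] e0.0 w0.06
5 x -0.52 0.93 -0.58 -1.8 -1.2 -3.3 | [-108. -165.  183.] [ 0.9   0.51 -0.6   2.41  2.88  0.3  -0.94] e0.0 w0.06
next
```

Request:
move_arm --targets "-1 -0.32 -0.34 0.6 0.5 0.1 -3.7;-1 -0.32 -0.34 0.6 0.5 0.1 -3.7;-1 -0.32 -0.34 0.6 0.5 0.1 -3.7;-1 -0.32 -0.34 0.6 0.5 0.1 -3.7;-1 -0.32 -0.34 0.6 0.5 0.1 -3.7"

```text
clock: 10.93
eef_pos: [385.5, -295.2, 132.0]
tool_rot: [2.968, 0.553, 1.069]
force: [-0.3, -0.1, -0.5]
width: -0.1
gripper_force: 0.0
```

Request:
move_arm --targets "-1 -0.03 -0.07 0.4 -0.3 0.6 -3.6;-1 -0.03 -0.07 0.4 -0.3 0.6 -3.6;-1 -0.03 -0.07 0.4 -0.3 0.6 -3.6;-1 -0.03 -0.07 0.4 -0.3 0.6 -3.6;-1 -0.03 -0.07 0.4 -0.3 0.6 -3.6"

```text
clock: 11.35
eef_pos: [380.3, -305.6, 116.2]
tool_rot: [3.133, 0.529, 1.44]
force: [-0.6, 0.4, -0.0]
width: -0.2
gripper_force: 0.0
```

Request:
move_arm --targets "-1 0.08 0.25 0.19 -1 0.6 -3.4;-1 0.08 0.25 0.19 -1 0.6 -3.4;-1 0.08 0.25 0.19 -1 0.6 -3.4;-1 0.08 0.25 0.19 -1 0.6 -3.4;-1 0.08 0.25 0.19 -1 0.6 -3.4"

```text
clock: 11.77
eef_pos: [392.4, -306.8, 106.3]
tool_rot: [-3.076, 0.469, 1.776]
force: [-0.2, -0.0, 0.0]
width: -0.2
gripper_force: 0.0
```

Request:
move_arm --targets "-1 0.05 0.55 0 -1.7 0.3 -3.3;-1 0.05 0.55 0 -1.7 0.3 -3.3;-1 0.05 0.55 0 -1.7 0.3 -3.3;-1 0.05 0.55 0 -1.7 0.3 -3.3;-1 0.05 0.55 0 -1.7 0.3 -3.3"

```text
clock: 12.18
eef_pos: [417.7, -296.7, 104.3]
tool_rot: [-3.086, 0.427, 2.094]
force: [0.5, 0.1, -0.7]
width: -0.3
gripper_force: 0.0
```

```bash
python3 rec.py; sed -i 's#k/7,G),5) for k in range(1,8)#k/4,G),5) for k in range(1,5)#' t5.py; python3 t5.py
```

```text
[[0.255, 0.61, 0.137, 2.335, 1.961, 0.252, -1.071], [417.692, -296.731, 104.32], [-3.086, 0.427, 2.094]] 12.1833
5 x 0.02 0.54 -0.15 -1.5 0.0 -2.4 | [-173. -240.  110.] [ 0.42  0.58 -0.05  2.36  2.23  0.28 -1.07] e0.0 w0.06
5 x -0.16 0.65 -0.27 -1.5 -0.3 -2.4 | [-149. -219.  125.] [ 0.57  0.55 -0.22  2.37  2.45  0.27 -1.03] e0.0 w0.05
5 x -0.34 0.69 -0.38 -1.5 -0.8 -2.5 | [-126. -193.  151.] [ 0.74  0.53 -0.42  2.39  2.68  0.29 -0.99] e0.0 w0.05
5 x -0.49 0.69 -0.45 -1.2 -1.0 -2.5 | [-108. -163.  183.] [ 0.89  0.51 -0.59  2.41  2.88  0.29 -0.95] e0.0 w0.04
next
5 x 0.53 -0.0 1.18 -0.1 -0.4 -0.1 | [ -95. -165.  120.] [ 0.86  0.71 -0.58  2.45  2.94  0.55 -0.92] e0.0 w0.05
5 x -0.21 0.13 1.32 0.0 -0.8 0.0 | [ -45. -165.   75.] [ 0.81  0.88 -0.57  2.4   2.97  0.73 -0.91] e0.0 w0.04
5 x -0.56 0.14 0.86 0.0 -0.6 0.0 | [   5. -165.   62.] [ 0.76  0.94 -0.58  2.32  2.97  0.77 -0.91] e0.0 w0.02
10 x 0.11 1.24 -0.1 0.0 0.0 0.0 | [  7. -40.  62.] [ 0.47  0.97 -0.62  2.42  2.74  1.02 -0.98] e0.0 w0.03
10 x 0.14 1.49 -0.14 0.0 0.0 0.0 | [  8. 110.  62.] [ 0.11  0.99 -0.7   2.42  2.43  1.19 -1.08] e0.0 w0.04
```

Request:
move_arm --targets "-1 0 0.54 -0.15 -1.5 0 -2.4;-1 0 0.54 -0.15 -1.5 0 -2.4;-1 0 0.54 -0.15 -1.5 0 -2.4;-1 0 0.54 -0.15 -1.5 0 -2.4;-1 0 0.54 -0.15 -1.5 0 -2.4"

```text
clock: 12.6
eef_pos: [438.2, -279.3, 110.5]
tool_rot: [-3.121, 0.42, 2.323]
force: [0.4, -0.5, 0.0]
width: 0.1
gripper_force: 0.0
```

Request:
move_arm --targets "-1 -0.16 0.65 -0.27 -1.5 -0.3 -2.4;-1 -0.16 0.65 -0.27 -1.5 -0.3 -2.4;-1 -0.16 0.65 -0.27 -1.5 -0.3 -2.4;-1 -0.16 0.65 -0.27 -1.5 -0.3 -2.4;-1 -0.16 0.65 -0.27 -1.5 -0.3 -2.4"

```text
clock: 13.02
eef_pos: [461.0, -256.5, 126.2]
tool_rot: [3.129, 0.446, 2.555]
force: [-0.2, -0.4, -1.2]
width: 0.2
gripper_force: 0.0
```

Request:
move_arm --targets "-1 -0.34 0.69 -0.38 -1.5 -0.8 -2.5;-1 -0.34 0.69 -0.38 -1.5 -0.8 -2.5;-1 -0.34 0.69 -0.38 -1.5 -0.8 -2.5;-1 -0.34 0.69 -0.38 -1.5 -0.8 -2.5;-1 -0.34 0.69 -0.38 -1.5 -0.8 -2.5"

```text
clock: 13.43
eef_pos: [482.3, -229.7, 151.7]
tool_rot: [3.115, 0.522, 2.801]
force: [0.4, 0.0, 0.2]
width: 0.1
gripper_force: 0.0
```

Request:
move_arm --targets "-1 -0.49 0.69 -0.45 -1.2 -1 -2.5;-1 -0.49 0.69 -0.45 -1.2 -1 -2.5;-1 -0.49 0.69 -0.45 -1.2 -1 -2.5;-1 -0.49 0.69 -0.45 -1.2 -1 -2.5;-1 -0.49 0.69 -0.45 -1.2 -1 -2.5"

```text
clock: 13.85
eef_pos: [498.5, -199.0, 184.1]
tool_rot: [-3.132, 0.612, 3.06]
force: [-0.1, -0.1, -0.6]
width: 0.2
gripper_force: 0.0
```

```bash
python3 rec.py
cat > t6.py <<'E'
from t4 import *
import sys
F=Ro.from_euler('z',180,degrees=True)
def now():
    s=cell.read_state();return np.array(s['eef_pos']),Ro.from_euler('xyz',s['tool_rot']),np.array(s['qpos'])
if __name__=='__main__':
    emit(*now(),[(deck(-95,-170,120),lean(-4.5,37)*F,5),(deck(-45,-170,75),lean(-4.5,42)*F,5),(deck(5,-170,62),lean(-4.5,45)*F,5)])
E
python3 t6.py
```

```text
[[0.884, 0.503, -0.585, 2.406, 2.876, 0.294, -0.939], [498.511, -198.979, 184.126], [-3.132, 0.612, 3.06]] 13.85
5 x 0.54 -0.06 1.19 -0.1 -0.4 -0.0 | [ -95. -170.  120.] [ 0.87  0.71 -0.58  2.44  2.94  0.54 -0.92] e0.0 w0.05
5 x -0.2 0.15 1.33 -0.0 -1.0 -0.0 | [ -45. -170.   75.] [ 0.82  0.89 -0.58  2.4   2.98  0.76 -0.91] e0.0 w0.05
5 x -0.55 0.14 0.86 -0.0 -0.6 -0.0 | [   5. -170.   62.] [ 0.78  0.96 -0.58  2.32  2.98  0.8  -0.9 ] e0.0 w0.02
```

Request:
move_arm --targets "-1 0.54 -0.06 1.19 -0.1 -0.4 0;-1 0.54 -0.06 1.19 -0.1 -0.4 0;-1 0.54 -0.06 1.19 -0.1 -0.4 0;-1 0.54 -0.06 1.19 -0.1 -0.4 0;-1 0.54 -0.06 1.19 -0.1 -0.4 0"

```text
clock: 14.27
eef_pos: [511.2, -204.4, 119.5]
tool_rot: [-3.141, 0.646, 3.057]
force: [-0.2, -0.9, -0.5]
width: 0.1
gripper_force: 0.0
```

Request:
move_arm --targets "-1 -0.2 0.15 1.33 0 -1 0;-1 -0.2 0.15 1.33 0 -1 0;-1 -0.2 0.15 1.33 0 -1 0;-1 -0.2 0.15 1.33 0 -1 0;-1 -0.2 0.15 1.33 0 -1 0"

```text
clock: 14.68
eef_pos: [561.8, -201.5, 74.3]
tool_rot: [-3.14, 0.733, 3.057]
force: [0.5, 0.6, -1.2]
width: 0.0
gripper_force: 0.0
```

```bash
cat > t7.py <<'E'
from t6 import *
print(todeck(now()[0]))
q=emit(*now(),[(deck(11,-170,57),lean(-4.5,45)*F,5)])
emit(*q,[(deck(11,-140,57),lean(-4.5,45)*F,5),(deck(11,0,57),lean(-4.5,45)*F,20),(deck(11,105,57),lean(-4.5,45)*F,20)])
E
python3 t7.py
```

```text
[ -44.50099647 -171.37160255   74.27301615]
5 x -0.56 0.19 1.0 -0.1 -0.6 -0.1 | [  11. -170.   57.] [ 0.77  0.97 -0.58  2.3   2.99  0.79 -0.9 ] e0.0 w0.02
5 x 0.06 0.59 -0.06 0.0 0.0 0.0 | [  11. -140.   57.] [ 0.71  0.98 -0.59  2.34  2.94  0.86 -0.91] e0.0 w0.01
20 x 0.07 0.69 -0.07 0.0 0.0 0.0 | [10. -0. 57.] [ 0.38  1.01 -0.65  2.44  2.67  1.13 -1.  ] e0.0 w0.02
20 x 0.05 0.52 -0.05 0.0 0.0 0.0 | [  9. 104.  57.] [ 0.13  1.03 -0.71  2.42  2.45  1.25 -1.07] e0.0 w0.01
```

Insert under the shelf, then creep to just behind the ball (15 mm forward first).

Request:
move_arm --targets "-1 -0.56 0.19 1 -0.1 -0.6 0;-1 -0.56 0.19 1 -0.1 -0.6 0;-1 -0.56 0.19 1 -0.1 -0.6 0;-1 -0.56 0.19 1 -0.1 -0.6 0;-1 -0.56 0.19 1 -0.1 -0.6 0"

```text
clock: 15.1
eef_pos: [619.5, -194.1, 56.1]
tool_rot: [3.131, 0.787, 3.057]
force: [-0.2, -0.0, 0.5]
width: -0.1
gripper_force: 0.0
```

Request:
move_arm --targets "-1 0.05 0.5 -0.05 0 0 0;-1 0.05 0.5 -0.05 0 0 0;-1 0.05 0.5 -0.05 0 0 0;-1 0 0 0 0 0 0"

```text
clock: 15.43
eef_pos: [616.8, -176.0, 55.5]
tool_rot: [3.128, 0.784, 3.059]
force: [-0.0, 0.8, 0.6]
width: 0.1
gripper_force: 0.0
```

```bash
cat > look.py <<'E'
import sys
from h import *
T=grab('top');S=grab('scene')
s=read_state();print('tip deck',todeck(s['eef_pos']).round(1),'F',np.round(s['force'],1),'t',s['clock'],'rot',np.degrees(s['tool_rot']).round(1))
c,m=blob(T,(0,80,20),(15,255,220),(165,140,315,205))
if c is not None:
    (x,y),r=cv2.minEnclosingCircle(c);P=todeck(onz(T,(x,y),69.5));bx=cv2.boundingRect(c)
    print('ball T (x biased)',P.round(1),'r',round(r,1),bx,'y from box centre',todeck(onz(T,(bx[0]+bx[2]/2-.5,y),69.5))[1].round(1))
if len(sys.argv)>1:
    a=cv2.resize(T['color'][120:220,140:360],None,fx=1.8,fy=1.8);b=cv2.resize(S['color'][145:290,200:380],None,fx=2.2,fy=2.2)
    h=np.zeros((a.shape[0]+b.shape[0],396,3),np.uint8);h[:a.shape[0]]=a;h[a.shape[0]:,:b.shape[1]]=b[:, :396]
    cv2.imwrite('pics/'+sys.argv[1],cv2.convertScaleAbs(h[:,:,::-1],alpha=1.3))
E
python3 look.py l1.png
```

```text
tip deck [  12.  -151.    55.6] F [ 0.3 -0.3  1.3] t 15.5333 rot [179.3  45.  175.2]
ball T (x biased) [ -2.  -75.2  69.5] r 18.1 (266, 175, 37, 20) y from box centre -75.1
```

View pics/l1.png

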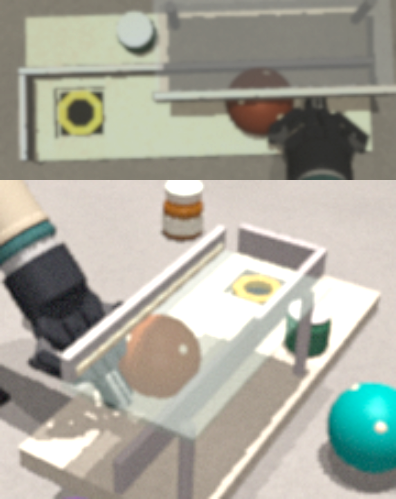

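The view shows the shut fingers under the glass behind the ball (top crop (310,100), ball (260,100)), with nothing touching. Next I check how near the knuckle edge at crop (272,128) comes to the ball.

Run:
```python
from h import *
im=grab('top');s=read_state();R=Ro.from_euler('xyz',s['tool_rot']).as_matrix();p=np.array(s['eef_pos'])
for off in(-12,0,12):
  for cr in((272,128),(283,112),(268,140),(300,100),(330,112),(357,140)):
    uv=np.array(cr)/1.8+[140,120];c,d=ray(im,uv);o=p+R[:,0]*off
    t=((o-c)@R[:,0])/(d@R[:,0]);X=c+d*t;L=R.T@(X-p)
    print(off,cr,'behind tip',-L[2].round(0),'lateral',L[1].round(0),'deck',todeck(X).round(0))
```

```text
-12 (272, 128) behind tip 94.0 lateral 59.0 deck [-37. -86. 131.]
-12 (283, 112) behind tip 61.0 lateral 45.0 deck [ -16. -102.  108.]
-12 (268, 140) behind tip 117.0 lateral 64.0 deck [-53. -79. 147.]
-12 (300, 100) behind tip 33.0 lateral 23.0 deck [   0. -127.   88.]
-12 (330, 112) behind tip 51.0 lateral -14.0 deck [ -17. -162.  100.]
-12 (357, 140) behind tip 100.0 lateral -45.0 deck [ -55. -188.  134.]
0 (272, 128) behind tip 80.0 lateral 58.0 deck [-36. -87. 113.]
0 (283, 112) behind tip 47.0 lateral 44.0 deck [ -15. -104.   89.]
0 (268, 140) behind tip 103.0 lateral 62.0 deck [-52. -81. 129.]
0 (300, 100) behind tip 18.0 lateral 21.0 deck [   2. -129.   69.]
0 (330, 112) behind tip 37.0 lateral -18.0 deck [ -16. -166.   81.]
0 (357, 140) behind tip 86.0 lateral -49.0 deck [ -55. -192.  116.]
12 (272, 128) behind tip 66.0 lateral 56.0 deck [-35. -89.  94.]
12 (283, 112) behind tip 32.0 lateral 42.0 deck [ -13. -106.   70.]
12 (268, 140) behind tip 90.0 lateral 61.0 deck [-51. -82. 111.]
12 (300, 100) behind tip 3.0 lateral 19.0 deck [   4. -131.   49.]
12 (330, 112) behind tip 22.0 lateral -21.0 deck [ -14. -169.   62.]
12 (357, 140) behind tip 72.0 lateral -52.0 deck [ -54. -196.   98.]
```

Shut, the knuckles would stand too far forward of the fingers and reach the ball first. I back off and open the gripper, so the back of the leading finger does the pushing.

Run:
```python
from t6 import *
e=emit(*now(),[(deck(5,-195,55),lean(-4.5,45)*F,4)])
e=emit(*e,[(deck(5,-180,55),lean(-4.5,45)*F,10),(deck(5,-30,55),lean(-4.5,45)*F,60),(deck(3,65,55),lean(-4.5,45)*F,40)])
from h import *
T=np.load('pics/top0.npy',allow_pickle=True).item();print('purple',todeck(onz(T,(383,145),45)))
```

```text
4 x 0.03 -1.1 -0.01 0.1 -0.0 -0.1 | [   5. -195.   55.] [ 0.83  0.97 -0.57  2.28  3.04  0.75 -0.89] e0.0 w0.02
10 x 0.01 0.15 -0.02 0.0 -0.0 0.0 | [   5. -180.   56.] [ 0.79  0.97 -0.57  2.31  3.01  0.78 -0.9 ] e0.0 w0.00
60 x 0.02 0.25 -0.02 0.0 -0.0 0.0 | [  9. -29.  55.] [ 0.45  1.01 -0.63  2.43  2.73  1.09 -0.99] e0.0 w0.01
40 x 0.03 0.23 -0.03 0.0 -0.0 0.0 | [ 4. 64. 55.] [ 0.22  1.03 -0.69  2.45  2.53  1.23 -1.06] e0.0 w0.01
purple [  73.70420508 -321.18614869   45.        ]
```

Request:
move_arm --targets "-1 0.03 -1.1 -0.01 0 0 0;-1 0.03 -1.1 -0.01 0 0 0;-1 0.03 -1.1 -0.01 0 0 0;-1 0.03 -1.1 -0.01 0 0 0;0 0 0 0 0 0 0"

```text
clock: 16.0
eef_pos: [612.1, -227.7, 54.3]
tool_rot: [3.133, 0.785, 3.052]
force: [-0.9, -0.4, -0.3]
width: 10.6
gripper_force: 0.0
```

Request:
move_arm --targets "1 0 0 0 0 0 0;1 0 0 0 0 0 0;1 0 0 0 0 0 0;1 0 0 0 0 0 0"

```text
clock: 16.33
eef_pos: [613.0, -221.3, 54.7]
tool_rot: [3.129, 0.785, 3.057]
force: [-0.2, 0.7, 0.8]
width: 60.4
gripper_force: 0.0
```

```bash
python3 look.py l2.png
```

```text
tip deck [   5.3 -194.4   54.6] F [-0.5  0.1 -0.5] t 16.4333 rot [179.3  45.  175.2]
ball T (x biased) [  0.4 -75.2  69.5] r 18.0 (266, 175, 37, 20) y from box centre -75.2
```

View pics/l2.png

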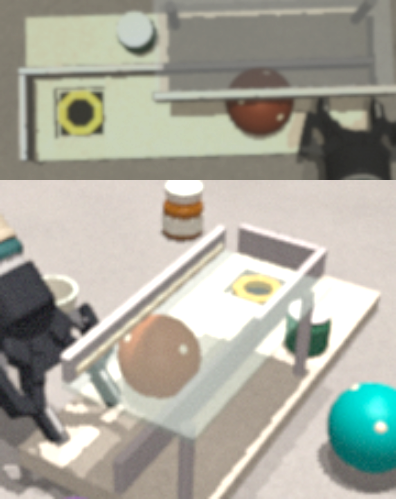

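Request:
move_arm --targets "1 0.03 0.3 -0.03 0 0 0;1 0.03 0.3 -0.03 0 0 0;1 0.02 0.2 -0.02 0 0 0;1 0.01 0.1 -0.01 0 0 0;1 0.01 0.1 -0.01 0 0 0"

```text
clock: 16.85
eef_pos: [612.3, -211.7, 54.7]
tool_rot: [3.129, 0.785, 3.057]
force: [-0.8, -0.2, 1.0]
width: 85.4
gripper_force: 0.0
```

Request:
move_arm --targets "1 0.01 0.1 -0.01 0 0 0;1 0.01 0.1 -0.01 0 0 0;1 0.01 0.1 -0.01 0 0 0;1 0.01 0.1 -0.01 0 0 0;1 0.01 0.1 -0.01 0 0 0"

```text
clock: 17.27
eef_pos: [611.9, -207.1, 54.7]
tool_rot: [3.13, 0.785, 3.056]
force: [0.3, -0.1, -0.1]
width: 85.7
gripper_force: 0.0
```

```bash
python3 look.py
```

```text
tip deck [   5.1 -179.8   54.7] F [0.5 1.1 0.5] t 17.3667 rot [179.3  45.  175.1]
ball T (x biased) [ -2.  -75.2  69.5] r 18.1 (266, 175, 37, 20) y from box centre -75.1
```

Request:
move_arm --targets "1 0.01 0.1 -0.01 0 0 0;1 0.01 0.1 -0.01 0 0 0;1 0.01 0.1 -0.01 0 0 0;1 0.01 0.1 -0.01 0 0 0;1 0.01 0.1 -0.01 0 0 0"

```text
clock: 17.78
eef_pos: [611.6, -202.0, 54.8]
tool_rot: [3.13, 0.785, 3.056]
force: [-0.1, -1.1, 0.8]
width: 85.3
gripper_force: 0.0
```

```bash
python3 look.py
```

```text
tip deck [   5.1 -174.7   54.8] F [ 1.5 -0.1 -0. ] t 17.8833 rot [179.3  45.  175.1]
ball T (x biased) [ -4.3 -74.9  69.5] r 18.1 (266, 175, 37, 20) y from box centre -75.0
```

Request:
move_arm --targets "1 0.01 0.12 -0.01 0 0 0;1 0.01 0.12 -0.01 0 0 0;1 0.01 0.12 -0.01 0 0 0;1 0.01 0.12 -0.01 0 0 0;1 0.01 0.12 -0.01 0 0 0"

```text
clock: 18.3
eef_pos: [611.4, -195.9, 54.8]
tool_rot: [3.13, 0.785, 3.056]
force: [0.5, -0.4, -0.0]
width: 85.4
gripper_force: 0.0
```

Request:
move_arm --targets "1 0.01 0.15 -0.02 0 0 0;1 0.02 0.15 -0.01 0 0 0;1 0.01 0.15 -0.02 0 0 0;1 0.02 0.15 -0.01 0 0 0;1 0.01 0.15 -0.02 0 0 0"

```text
clock: 18.72
eef_pos: [610.8, -188.3, 54.9]
tool_rot: [3.13, 0.785, 3.056]
force: [0.6, 0.0, -0.2]
width: 85.3
gripper_force: 0.0
```

```bash
python3 look.py
```

```text
tip deck [   5.2 -160.9   54.9] F [ 0.2 -0.3 -0.1] t 18.8167 rot [179.3  45.  175.1]
ball T (x biased) [ -1.5 -60.9  69.5] r 18.1 (260, 175, 37, 19) y from box centre -60.9
```

Request:
move_arm --targets "1 0.02 0.2 -0.02 0 0 0;1 0.02 0.2 -0.02 0 0 0;1 0.02 0.2 -0.02 0 0 0;1 0.02 0.2 -0.02 0 0 0;1 0.02 0.2 -0.02 0 0 0"

```text
clock: 19.23
eef_pos: [610.2, -178.1, 55.0]
tool_rot: [3.13, 0.785, 3.056]
force: [-0.4, -0.0, 0.6]
width: 85.2
gripper_force: 0.0
```

```bash
python3 look.py
```

```text
tip deck [   5.2 -150.6   55. ] F [0.6 0.1 0.6] t 19.3333 rot [179.3  45.  175.1]
ball T (x biased) [ -3.5 -50.2  69.5] r 17.8 (256, 176, 36, 19) y from box centre -50.2
```

Request:
move_arm --targets "1 0.02 0.23 -0.02 0 0 0;1 0.02 0.24 -0.02 0 0 0;1 0.025 0.25 -0.025 0 0 0;1 0.025 0.25 -0.025 0 0 0;1 0.025 0.25 -0.025 0 0 0"

```text
clock: 19.75
eef_pos: [609.5, -165.8, 55.2]
tool_rot: [3.13, 0.785, 3.056]
force: [0.6, -0.8, -0.4]
width: 85.7
gripper_force: 0.0
```

Request:
move_arm --targets "1 0.025 0.25 -0.025 0 0 0;1 0.025 0.25 -0.025 0 0 0;1 0.025 0.25 -0.025 0 0 0;1 0.025 0.25 -0.025 0 0 0;1 0.025 0.25 -0.025 0 0 0"

```text
clock: 20.17
eef_pos: [608.7, -153.3, 55.2]
tool_rot: [3.13, 0.785, 3.056]
force: [-0.0, 0.3, -0.0]
width: 85.2
gripper_force: 0.0
```

Request:
move_arm --targets "1 0.025 0.25 -0.025 0 0 0;1 0.025 0.25 -0.025 0 0 0;1 0.025 0.25 -0.025 0 0 0;1 0.025 0.25 -0.025 0 0 0;1 0.025 0.25 -0.025 0 0 0"

```text
clock: 20.58
eef_pos: [607.9, -140.7, 55.4]
tool_rot: [3.13, 0.785, 3.056]
force: [-0.0, 0.1, 0.2]
width: 85.3
gripper_force: 0.0
```

```bash
python3 look.py
```

```text
tip deck [   5.2 -113.    55.4] F [ 0.4  0.2 -0.4] t 20.6833 rot [179.3  45.  175.2]
ball T (x biased) [ -3.6 -13.5  69.5] r 18.1 (240, 176, 37, 19) y from box centre -13.5
```

Request:
move_arm --targets "1 0.02 0.23 -0.02 0 0 0;1 0.02 0.24 -0.02 0 0 0;1 0.025 0.25 -0.025 0 0 0;1 0.025 0.25 -0.025 0 0 0;1 0.025 0.25 -0.025 0 0 0"

```text
clock: 21.1
eef_pos: [607.2, -128.4, 55.5]
tool_rot: [3.13, 0.785, 3.056]
force: [-0.0, -0.1, 0.4]
width: 85.6
gripper_force: 0.0
```

Request:
move_arm --targets "1 0.025 0.25 -0.025 0 0 0;1 0.025 0.25 -0.025 0 0 0;1 0.025 0.25 -0.025 0 0 0;1 0.025 0.25 -0.025 0 0 0;1 0.025 0.25 -0.025 0 0 0"

```text
clock: 21.52
eef_pos: [606.4, -115.7, 55.5]
tool_rot: [3.13, 0.785, 3.056]
force: [-0.0, -1.0, -0.6]
width: 85.2
gripper_force: 0.1
```

```bash
python3 look.py
```

```text
tip deck [  5.3 -88.1  55.6] F [-0.   1.   0.8] t 21.6167 rot [179.3  45.  175.2]
ball T (x biased) [-2.8 11.3 69.5] r 17.7 (230, 176, 36, 19) y from box centre 11.3
```

Request:
move_arm --targets "1 0.02 0.23 -0.02 0 0 0;1 0.02 0.24 -0.02 0 0 0;1 0.025 0.25 -0.025 0 0 0;1 0.025 0.25 -0.025 0 0 0;1 0.025 0.25 -0.025 0 0 0"

```text
clock: 22.03
eef_pos: [605.7, -103.4, 55.7]
tool_rot: [3.13, 0.785, 3.056]
force: [-0.3, -0.1, 0.2]
width: 85.1
gripper_force: 0.2
```

Request:
move_arm --targets "1 0.025 0.25 -0.025 0 0 0;1 0.025 0.25 -0.025 0 0 0;1 0.025 0.25 -0.025 0 0 0;1 0.025 0.25 -0.025 0 0 0;1 0.025 0.25 -0.025 0 0 0"

```text
clock: 22.45
eef_pos: [604.9, -90.9, 55.8]
tool_rot: [3.13, 0.785, 3.056]
force: [-0.1, -0.9, 0.3]
width: 85.3
gripper_force: 0.0
```

Request:
move_arm --targets "1 0.025 0.25 -0.025 0 0 0;1 0.025 0.25 -0.025 0 0 0;1 0.025 0.25 -0.025 0 0 0;1 0.025 0.25 -0.025 0 0 0;1 0.025 0.25 -0.025 0 0 0"

```text
clock: 22.87
eef_pos: [604.1, -78.3, 55.9]
tool_rot: [3.13, 0.785, 3.056]
force: [-0.6, 0.1, -0.7]
width: 85.4
gripper_force: 0.0
```

Request:
move_arm --targets "1 0.025 0.25 -0.025 0 0 0;1 0.025 0.25 -0.025 0 0 0;1 0.025 0.25 -0.025 0 0 0;1 0.025 0.25 -0.025 0 0 0;1 0.025 0.25 -0.025 0 0 0"

```text
clock: 23.28
eef_pos: [603.3, -65.7, 56.0]
tool_rot: [3.13, 0.785, 3.056]
force: [0.8, -0.4, 0.9]
width: 85.8
gripper_force: 0.0
```

```bash
python3 look.py
```

```text
tip deck [  5.2 -37.9  56. ] F [-0.1  0.1  0.6] t 23.3833 rot [179.3  45.  175.2]
ball T (x biased) [ 5.5 62.1 69.5] r 18.6 (208, 160, 37, 36) y from box centre 61.9
```

Request:
move_arm --targets "1 0.02 0.23 -0.02 0 0 0;1 0.02 0.24 -0.02 0 0 0;1 0.025 0.25 -0.025 0 0 0;1 0.025 0.25 -0.025 0 0 0;1 0.025 0.25 -0.025 0 0 0"

```text
clock: 23.8
eef_pos: [602.6, -53.4, 56.1]
tool_rot: [3.13, 0.785, 3.056]
force: [-0.1, -0.2, 1.5]
width: 85.6
gripper_force: 0.0
```

Request:
move_arm --targets "1 0.025 0.25 -0.025 0 0 0;1 0.025 0.25 -0.025 0 0 0;1 0.025 0.25 -0.025 0 0 0;1 0.025 0.25 -0.025 0 0 0;1 0.025 0.25 -0.025 0 0 0"

```text
clock: 24.22
eef_pos: [601.8, -40.8, 56.2]
tool_rot: [3.13, 0.785, 3.056]
force: [-0.1, -0.1, 0.6]
width: 85.5
gripper_force: 0.1
```

```bash
python3 look.py
python3 - <<'E'
from t6 import *
emit(*now(),[(deck(5,30,55),lean(-4.5,45)*F,10),(deck(5,70,55),lean(-4.5,45)*F,20)])
E
```

```text
tip deck [  5.3 -13.   56.2] F [-0.1  0.  -0.3] t 24.3167 rot [179.3  45.  175.1]
ball T (x biased) [ 4.8 88.  69.5] r 18.6 (197, 160, 37, 36) y from box centre 88.0
10 x 0.05 0.43 -0.03 0.0 -0.0 -0.0 | [ 6. 30. 55.] [ 0.32  1.03 -0.68  2.45  2.62  1.19 -1.03] e0.0 w0.01
20 x 0.02 0.2 -0.02 0.0 -0.0 -0.0 | [ 5. 71. 56.] [ 0.22  1.03 -0.7   2.45  2.53  1.23 -1.06] e0.0 w0.00
```

Request:
move_arm --targets "1 0.02 0.23 -0.02 0 0 0;1 0.02 0.24 -0.02 0 0 0;1 0.025 0.25 -0.025 0 0 0;1 0.025 0.25 -0.025 0 0 0;1 0.025 0.25 -0.025 0 0 0"

```text
clock: 24.73
eef_pos: [601.1, -28.5, 56.3]
tool_rot: [3.13, 0.785, 3.056]
force: [0.0, 0.1, -0.2]
width: 85.2
gripper_force: 0.2
```

Request:
move_arm --targets "1 0.025 0.25 -0.025 0 0 0;1 0.025 0.25 -0.025 0 0 0;1 0.025 0.25 -0.025 0 0 0;1 0.025 0.25 -0.025 0 0 0;1 0.025 0.25 -0.025 0 0 0"

```text
clock: 25.15
eef_pos: [600.3, -15.9, 56.4]
tool_rot: [3.13, 0.785, 3.056]
force: [0.2, 0.4, -0.3]
width: 85.4
gripper_force: 0.0
```

Request:
move_arm --targets "1 0.025 0.25 -0.025 0 0 0;1 0.025 0.25 -0.025 0 0 0;1 0.025 0.25 -0.025 0 0 0;1 0.02 0.23 -0.02 0 0 0;1 0.02 0.22 -0.02 0 0 0"

```text
clock: 25.57
eef_pos: [599.6, -3.8, 56.5]
tool_rot: [3.13, 0.785, 3.056]
force: [-0.6, -0.3, 0.0]
width: 85.1
gripper_force: 0.0
```

Request:
move_arm --targets "1 0.02 0.2 -0.02 0 0 0;1 0.02 0.2 -0.02 0 0 0;1 0.02 0.18 -0.02 0 0 0;1 0.015 0.16 -0.015 0 0 0;1 0.015 0.15 -0.015 0 0 0"

```text
clock: 25.98
eef_pos: [599.0, 5.0, 56.6]
tool_rot: [3.13, 0.785, 3.056]
force: [0.7, -0.0, -0.3]
width: 85.1
gripper_force: 0.0
```

```bash
python3 look.py
```

```text
tip deck [ 5.3 32.7 56.6] F [ 0.  -0.3 -1. ] t 26.0833 rot [179.3  45.  175.1]
ball T (x biased) [  5.1 133.9  69.5] r 18.5 (178, 161, 37, 36) y from box centre 132.9
```

Ball at y 133, still close to the wall. Continue at 1.5 mm/row.

Request:
move_arm --targets "1 0.015 0.15 -0.015 0 0 0;1 0.015 0.15 -0.015 0 0 0;1 0.015 0.15 -0.015 0 0 0;1 0.015 0.15 -0.015 0 0 0;1 0.015 0.15 -0.015 0 0 0"

```text
clock: 26.5
eef_pos: [598.6, 12.6, 56.6]
tool_rot: [3.13, 0.785, 3.056]
force: [0.3, -0.9, -0.2]
width: 85.0
gripper_force: 0.0
```

Request:
move_arm --targets "1 0.015 0.15 -0.015 0 0 0;1 0.015 0.15 -0.015 0 0 0;1 0.015 0.15 -0.015 0 0 0;1 0.015 0.15 -0.015 0 0 0;1 0.015 0.15 -0.015 0 0 0"

```text
clock: 26.92
eef_pos: [598.1, 20.2, 56.7]
tool_rot: [3.13, 0.785, 3.056]
force: [0.0, -0.3, -0.1]
width: 85.2
gripper_force: 0.0
```

Request:
move_arm --targets "1 0.015 0.15 -0.015 0 0 0;1 0.015 0.15 -0.015 0 0 0;1 0.015 0.15 -0.015 0 0 0;1 0.01 0.1 -0.01 0 0 0;1 0.01 0.1 -0.01 0 0 0"

```text
clock: 27.33
eef_pos: [597.7, 26.7, 56.8]
tool_rot: [3.13, 0.785, 3.056]
force: [0.2, 0.6, -0.5]
width: 85.4
gripper_force: 0.0
```

```bash
python3 look.py
```

```text
tip deck [ 5.2 54.3 56.7] F [0.1 0.8 0.5] t 27.4333 rot [179.3  45.  175.1]
ball T (x biased) [  0.6 169.4  69.5] r 18.4 (165, 162, 35, 37) y from box centre 166.1
```

Request:
move_arm --targets "1 -0.02 -0.2 0.02 0 0 0;1 -0.05 -0.5 0.05 0 0 0;1 -0.1 -0.8 0.1 0 0 0;1 -0.1 -0.8 0.1 0 0 0;1 0 0 0 0 0 0"

```text
clock: 27.85
eef_pos: [599.6, -0.1, 56.3]
tool_rot: [3.133, 0.785, 3.054]
force: [-1.1, -0.3, 0.5]
width: 85.2
gripper_force: 0.0
```

Request:
move_arm --targets "1 0 0 -1 0 0 0;1 0 0 -1 0 0 0;1 0 0 -1 0 0 0;1 0 0 -1 0 0 0;1 0 0 -0.5 0 0 0"

```text
clock: 28.27
eef_pos: [587.3, 3.2, 77.0]
tool_rot: [3.139, 0.764, 3.056]
force: [-1.1, -0.5, -1.1]
width: 85.4
gripper_force: 0.0
```

Request:
move_arm --targets "1 0 0 0 0 0 0;1 0 0 0 0 0 0;1 0 0 0 0 0 0;1 0 0 0 0 0 0;1 0 0 0 0 0 0"

```text
clock: 28.68
eef_pos: [590.7, 10.1, 83.5]
tool_rot: [3.132, 0.776, 3.061]
force: [-0.5, 0.1, -0.5]
width: 85.3
gripper_force: 0.0
```

```bash
python3 look.py fin.png
python3 - <<'E'
from h import *
S=grab('scene');T=grab('top')
c,m=blob(S,(3,50,40),(18,255,255),(290,150,350,230))
u=cv2.minEnclosingCircle(c);ct,_=blob(T,(0,80,20),(15,255,220),(150,150,205,205));ut=cv2.minEnclosingCircle(ct)
print(u,ut);P,g=two(S,u[0],T,ut[0]);print('ball',todeck(P),'gap',g)
E
```

```text
tip deck [-3.1 37.7 83.1] F [-0.2 -0.3  0.2] t 28.7833 rot [179.5  44.4 175.4]
ball T (x biased) [  0.5 169.2  69.5] r 18.5 (165, 162, 35, 37) y from box centre 166.1
((318.1448669433594, 180.74813842773438), 16.292238235473633) ((180.64788818359375, 180.21127319335938), 18.573122024536133)
ball [  2.17866632 171.00572857  65.10951583] gap 2.787922633062943
```

View pics/fin.png

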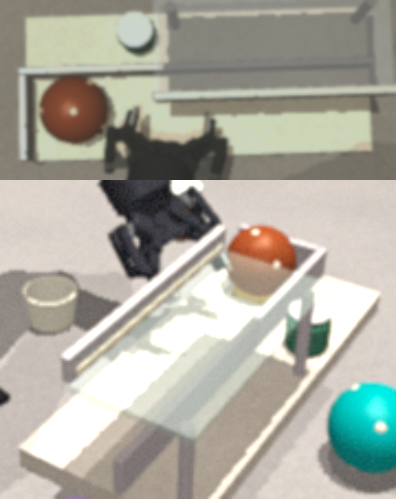

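The ball sits in the ring: triangulated at deck (2, 171, 65.1) against the expected z of 65. The gripper is clear of it and reads no force. I hand the job in.

```bash
python3 -c "
from cell import order;print(order.finish_job())"
```

```text
the job is handed in; nothing more can be done
None
```

The job is handed in at about 29 s on the robot's clock, verdict not shown: the brass ring lies flat in the well, the chocolate sphere is settled in its hole (measured at deck x 2, y 171, z 65 mm), and the arm is clear, with no bystander or look-alike touched.

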